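Bring the loaded work tray home into the loading dock

ROBOT

A 6-joint arm with a two-finger parallel gripper is mounted at the origin on the work surface. World frame = base frame: x ahead of the robot, y to its left, z up, the work surface at z = 0. Lengths are in m, angles in degrees, forces in N, time in s.
With the tool pointing down it reaches from about 0.4 to 0.825 m from the base axis. Payload 7 kg.
Tool frame: the origin (TCP) lies midway between the tips of the shut fingers; the grasp point (between the pads) lies ctrl.tcp_to_grasp behind it (ctrl.tcp_to_grasp is the distance from the TCP to the grasp point, in m); y points along the fingers, z is the direction in which the jaws open and shut, and the axes are right-handed (so a half turn about y gives the same grasp; the last joint's range is limited). The gripper opens to 88 mm and grips with 3 to 60 N. Pads are 19 mm wide; open, the fingers measure 130 mm over their backs; the gripper's body (78 mm by 193 mm) begins 47 mm behind the grasp point.
Start: joints at [-54.368, 20.546, 0.682, 0, -70.136, -16.507], TCP at [0.221, -0.638, 0.227] pointing down, gripper open.
Joint ranges: [-176.03, 176.03], [-82.01, 121.73], [-58.28, 71.71], [-173.87, 95.51], [-174.79, -0.11], [-173.66, 173.66]. Speed limits (degrees/s): [136.94, 136.94, 172.46, 180, 180, 180].

INTERFACE

Orientations are given as [roll, pitch, yaw] about the fixed x, y, z axes, in that order (R = Rz(yaw) Ry(pitch) Rx(roll)).
In Python, from plant import ctrl, snapshot, silhouettes gives the robot as it stands.
- The arm moves only by the shell command python3 -m pendant 'ROWS'. ROWS is JSON, a list that holds one entry, the list of rows, each a list of 7 numbers: the shift along the tool's x, y, z in cm, then the turn, a rotation vector about the tool's x, y, z in degrees, then the opening, from 0 (shut) to 1 (fully open). In form: [[[x, y, z, rx, ry, rz, hand], ...]]. A call has 1 to 12 rows; each row shifts and turns the commanded pose from where the row before left it, along the tool's axes as they then stand; what a row does not reach is not made up. A row lasts 1/12 s, in which the tool goes at most 41.7 mm and 7.16 degrees, less where a joint would pass 70% of its speed; a pose out of reach is approached as far as the arm can. A call with a gripper value outside its range is refused whole. The fingers move at their own pace and stop on an object; the grip force is fixed at half the most. Time passes only in rows, so rows that do not move let the fingers close. It gives the time, the measured TCP pose, the force and the opening at its end, in the units of the state.
- ctrl.get_obs(): the state, without advancing time (a new reading comes with each control period).
- snapshot(name): name is "scene" or "top"; returns a dict with "image" (384x512x3 uint8, red, green, blue), "camera_matrix" (3x3 intrinsics, pixels), "eye" and "orientation" of the camera in the world. Camera axes: x right, y down, z forward; pixel columns grow to the right and rows downward; lengths in m; the calibration is good to about 2 mm. A picture is of the moment at which its call begins. There is no depth.
- ctrl.close_job(): hands the job in, once; it reports no verdict.
Trained networks look in a picture, given as the dict that the camera call returned (one of the last four; its "shot" number tells which), for a name from the list of things; names that differ only in an ending like _2 or _b are one class to them, and where a whole thing is asked for, a point or a joint stands for the part that bears it (a point fixed in the world has none). Each returns a list of dicts, best first, with "confidence" (0 to 1); they miss things now and then, are a little off and sometimes report something else, mostly with a low value. They report only what shows in the picture. A call takes as long as a camera call.
- silhouettes(picture, thing): "mask" (384x512 bool, what is visible of it) and "bbox" ([left, top, width, height] in pixels, round what is visible of it).
The state is a dict: "clock": time; "joint_pos": joint angles; "qvel": joint speeds; "tau": joint torques, N m; "tool_pos": TCP position; "orientation": TCP orientation; "force": force on the tool from outside, world axes, zero at the start; "moment": the same for the moment, N m; "opening": finger opening in m.
Only numpy, scipy, OpenCV 4.12 (cv2) and the standard library are available. Lean on these libraries where they do the work, as an engineer would, in place of code of your own. Each camera call takes 0.05 s, during which the arm holds its last target.

TASK

Lift the steel setting gauge out of the loading dock's pocket and set it down (do not drop it) upright on its base in the open square bin. Then square up the loaded black work tray as needed, hook the fingers behind the far wall and drag it towards you, without lifting it off, up the short ramp until its far edge drops behind the lip and it lies flat in the pocket; all three bushes stay in their wells. Leave the bottle, the can and the screwdriver where they are, and let go of everything at the end.

Things in the scene. Friction and masses are not known exactly. Their poses are not given: they have to be found in the camera images.
- pocket (a point): Centre of the floor of the fixed metal loading dock's pocket, 6 mm above the table, z up, turned somewhat about the vertical. In its axes the pocket spans x -47..47, y -69..69 mm. On -x (robot side) is a stop, along y = +-74 mm are cheeks 10 mm thick; the tops of all three are 20 mm above the table.
- lip (a point): Middle of the top of the lip that closes the pocket's +x side: at pocket x = 50 mm, 6 mm wide, 14 mm above the table, 8 mm above the pocket floor. Axes as the pocket's.
- ramp_foot (a point): Middle of the foot of the ramp, on the table at pocket x = 98 mm; the ramp, 158 mm wide, rises from here to the lip. The 20 mm high cheeks flare beside it, from a clear half-width of 69 mm at the lip to 86 mm here. Axes as the pocket's.
- bar (a point): Top centre of a fixed aluminium profile bar beyond the tray, 40 mm wide (pocket x 290..330 mm), 200 mm long (y), 40 mm high. Axes as the pocket's.
- tray: Loose black plastic work tray, 84 (x) by 130 (y) by 40 mm high, origin at the centre of its underside, about 0.75 kg loaded. It stands on the table between ramp and bar, its x axis within 0.35 rad of the pocket's, up to 35 mm off the pocket's centre line. It is 10 mm shorter and 8 mm narrower than the pocket.
- tray_far (a point): Middle of the top edge of the tray's far (+x) wall, 42 mm from the tray's centre, 40 mm above its underside. The outer walls are plain and vertical, 4 mm thick; a grey nest insert fills the tray to 5 mm below the rim. Axes as the tray's.
- bush0: Loose steel bush (turned, stepped, 27 mm diameter at the foot, 42 mm high) standing in a 31 mm wide, 23 mm deep well of the tray at tray y = -40 mm; its top is 14 mm above the tray's rim. Origin at the centre of its underside, 12 mm above the tray's underside when in place.
- bush1: Loose steel bush (turned, stepped, 27 mm diameter at the foot, 42 mm high) standing in a 31 mm wide, 23 mm deep well of the tray at tray y = 0 mm; its top is 14 mm above the tray's rim. Origin at the centre of its underside, 12 mm above the tray's underside when in place.
- bush2: Loose steel bush (turned, stepped, 27 mm diameter at the foot, 42 mm high) standing in a 31 mm wide, 23 mm deep well of the tray at tray y = 40 mm; its top is 14 mm above the tray's rim. Origin at the centre of its underside, 12 mm above the tray's underside when in place.
- gauge_mid (a point): Centre, half-way up, of the loose steel setting gauge that lies in the pocket: a base plate 60 (x) by 36 (y) by 12 mm with an upright grip tab 40 (x) by 14 (y) mm on it, 45 mm high in all, so its underside is 22.5 mm below this point; z up. About 0.22 kg. Grip the tab across its 14 mm (y).
- bin_in (a point): Centre of the inner floor of the open square dark steel bin, fixed to the table left or right of the dock; axes along its walls, z up; inside 102 by 102 mm, outside 110 by 110 mm, rim 35 mm above the table, floor 4 mm above it.
- connector: Bystander: fixed grey connector block, about 100 by 90 mm, 90 mm high, on the opposite side of the dock from the bin; origin at the centre of its underside.
- bottle: Bystander: loose small white bottle, 36 mm diameter, 105 mm high, standing beside the dock; origin at the centre of its underside.
- can: Bystander: loose small aluminium can, 38 mm diameter, 70 mm high, standing beside the dock; origin at the centre of its underside.
- driver: Bystander: loose screwdriver, 170 mm long, lying on the table to the left (+y); origin near its middle, its x axis along it towards the tip.

How it is judged:
By the outcome, as a careful person would: the job done as asked, in the order asked, and still so for the second after the job is handed in, with the robot touching nothing.
It also fails if it takes over 72 s, if anything falls off the work surface, if the arm or the gripper's body presses on something with over 40 N, if the wrist force passes 120 N, or if a joint passes its speed limit or range.

## Working session

There is one attempt and no reset: what is moved stays moved. The work goes in short steps, Python scripts to look and compute and a shell command to move; the robot and the scene stay as the last step left them, time stands still between calls to the robot, and variables do not carry over. Pictures are saved under pics/ and viewed, and the job is handed in when it is done.

```bash
ls; mkdir -p pics
python3 - <<'E'
from plant import ctrl, snapshot, silhouettes
import cv2, numpy as np, json
print(ctrl.get_obs(), ctrl.tcp_to_grasp)
for n in ["scene","top"]:
    p=snapshot(n); print(n,p["camera_matrix"],p["eye"],p["orientation"],p["shot"])
    cv2.imwrite(f"pics/{n}0.png",cv2.resize(p["image"][:,:,::-1],(800,600)))
    for t in ["pocket","tray","gauge_mid","bin_in","bush0","connector","bottle","can","driver","bar"]:
        try:
            for r in silhouettes(p,t)[:2]:
                m=r["mask"]; ys,xs=np.nonzero(m); print(t,round(r["confidence"],2),r["bbox"],m.sum(),xs.mean().round(1),ys.mean().round(1))
        except Exception as e: print(t,e)
print(ctrl.get_obs()["clock"])
E
```

```text
pics
{'clock': 0.0, 'joint_pos': array([-5.43672529e+01,  2.05903369e+01,  6.33747480e-01, -1.83921586e-02,
       -7.01358757e+01, -1.65068414e+01]), 'qvel': array([-0.00374969, -0.02248541,  0.01014739, -0.0098429 ,  0.00385768,
        0.00213052]), 'tau': array([-3.76070716e-05, -5.82720244e+01,  2.93048662e+01,  6.99722528e+00,
        6.72475944e-03, -1.51710210e-04]), 'tool_pos': array([ 0.22096525, -0.63729356,  0.22564032]), 'orientation': array([-8.99064329e+01,  9.69710159e-03,  1.91196502e+01]), 'force': array([ 0.04233926, -0.12400939, -0.88592431]), 'moment': array([ 0.03363003,  0.01115035, -0.0311075 ]), 'opening': 0.08720173905559013} 0.0188
scene [[434.45773258   0.         251.34343546]
 [  0.         434.45773258 194.97302343]
 [  0.           0.           1.        ]] [ 0.92906748 -0.48690773  0.99748707] [-145.82901031    0.27430352   34.75743622] 1
pocket 0.95 [160.2, 182.4, 167.8, 116.4] 4555 234.5 228.5
tray 0.94 [237.6, 196.3, 45.7, 58.3] 1377 259.8 225.9
gauge_mid 0.69 [195.7, 189.1, 18.0, 25.1] 312 204.7 202.8
bin_in 0.81 [241.3, 93.4, 47.2, 37.5] 1199 263
[... 837 characters left out ...]
1.7, 234.1, 29.2, 35.8] 895 375.5 249.8
gauge_mid 0.58 [269.0, 215.8, 20.9, 20.1] 190 278.1 226.5
bin_in 0.72 [140.1, 227.6, 39.4, 39.7] 1284 159.2 247.6
bush0 0.55 [280.0, 167.5, 3.9, 8.3] 50 280.3 173.0
bush0 0.4 [252.5, 177.9, 8.1, 5.2] 64 256.0 178.9
connector 0.84 [360.0, 232.4, 30.2, 35.2] 927 375.5 250.1
connector 0.37 [248.3, 157.8, 42.1, 35.7] 957 268.2 175.9
bottle 0.68 [238.7, 121.9, 74.5, 130.5] 3199 281.9 195.8
bottle 0.58 [239.9, 214.9, 10.0, 11.2] 116 245.5 221.5
can 0.56 [316.9, 206.7, 18.8, 12.8] 147 325.2 213.2
driver 0.75 [144.1, 165.0, 19.1, 27.3] 187 154.2 176.9
driver 0.25 [268.2, 170.7, 4.5, 12.3] 50 268.2 176.2
bar 0.59 [240.1, 122.8, 74.6, 125.3] 3314 282.3 197.0
1.1
```

View pics/scene0.png

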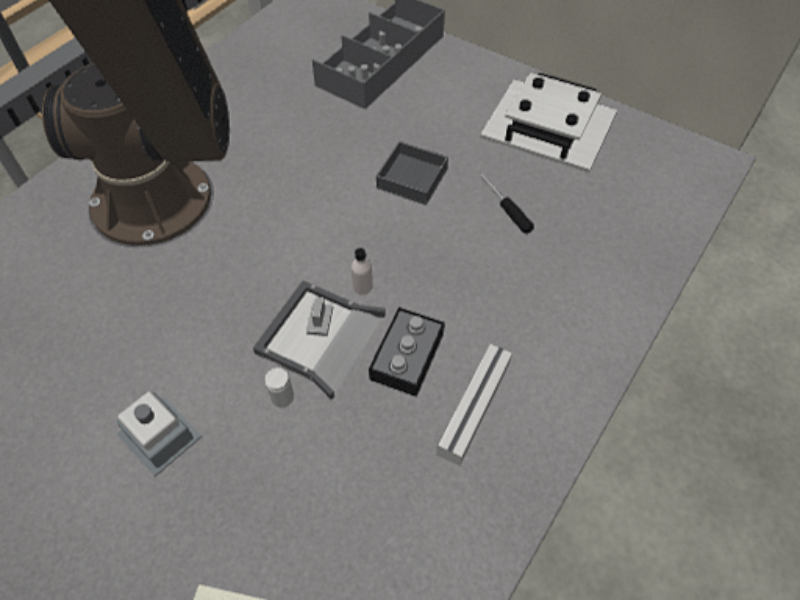

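View pics/top0.png

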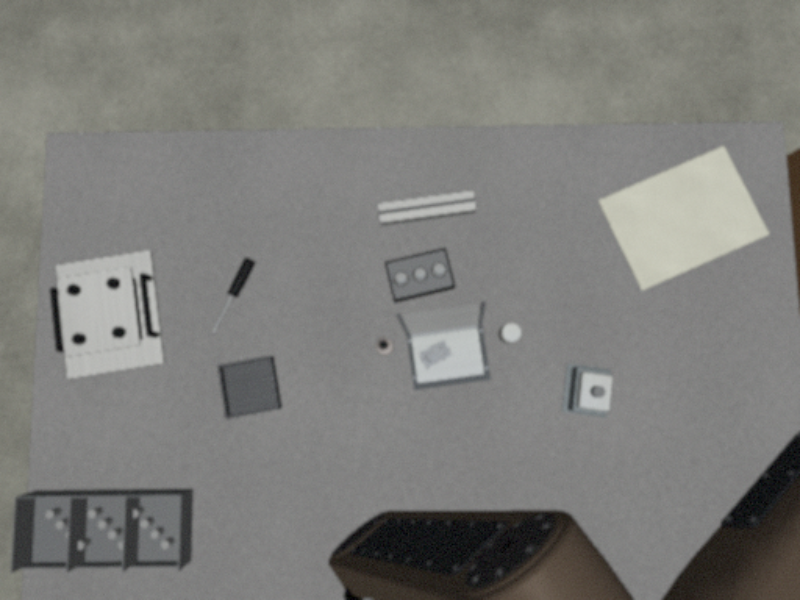

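The scene view (800×600) shows the dock at about (320,335), gauge (320,318), tray (407,350), bar (475,405), bin (412,172), bottle (362,272) and can (279,387). The top view shows the same layout: bin (250,387), dock (448,350), tray (420,273). I'll crop in to get accurate corners.

```bash
cat > h.py <<'E'
import numpy as np, cv2
from scipy.spatial.transform import Rotation as R
def cam(p): return np.array(p["camera_matrix"]),np.array(p["eye"]),R.from_euler('xyz',p["orientation"],degrees=True).as_matrix()
def proj(p,P):
    K,e,Rm=cam(p); c=(np.atleast_2d(P)-e)@Rm; q=c@K.T; return q[:,:2]/q[:,2:]
def unproj(p,uv,z):
    K,e,Rm=cam(p); uv=np.atleast_2d(uv); d=np.c_[uv,np.ones(len(uv))]@np.linalg.inv(K).T@Rm.T
    z=np.broadcast_to(z,len(uv)); return e+d*((z-e[2])/d[:,2])[:,None]
def crop(p,x0,y0,w,h,s,fn,draw=None):
    im=cv2.resize(p["image"][y0:y0+h,x0:x0+w,::-1],None,fx=s,fy=s,interpolation=cv2.INTER_CUBIC).copy()
    for (P,col) in draw or []:
        q=((proj(p,P)-[x0,y0]+0.5)*s-0.5).round().astype(int); cv2.polylines(im,[q.reshape(-1,1,2)],True,col,1)
    cv2.imwrite(fn,im)
E
python3 - <<'E'
from plant import *; from h import *; import pickle
a=snapshot("top"); b=snapshot("scene"); pickle.dump((a,b),open("p0.pkl","wb"))
print(proj(a,[[0.5,0,0]]),proj(b,[[0.5,0,0]]))
crop(a,230,115,100,75,8,"pics/a1.png"); crop(a,230,175,100,75,8,"pics/a2.png")
crop(b,155,170,100,75,8,"pics/b1.png"); crop(b,200,190,133,100,6,"pics/b2.png"); crop(b,225,80,80,60,8,"pics/b3.png"); crop(a,130,215,80,60,8,"pics/a3.png")
E
```

```text
[[266.18892102 213.1056201 ]] [[225.68297753 204.88402827]]
```

View pics/a1.png

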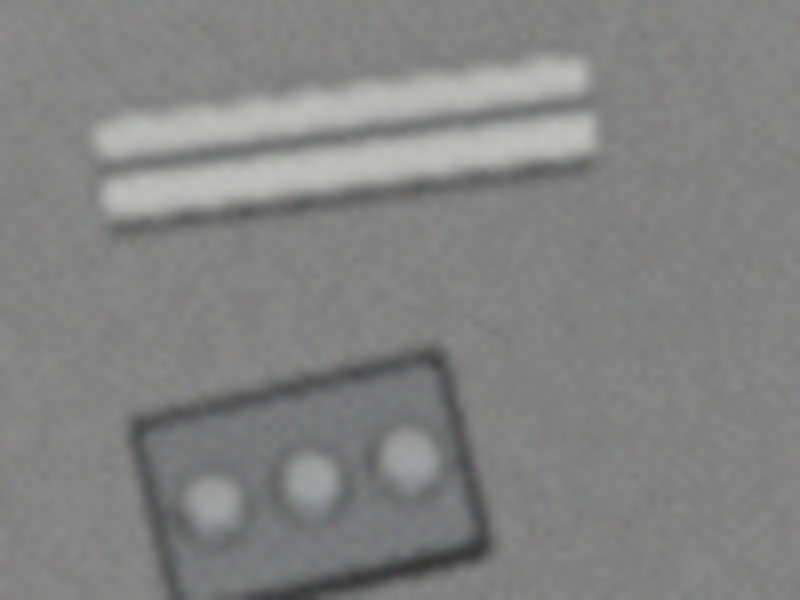

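View pics/a2.png

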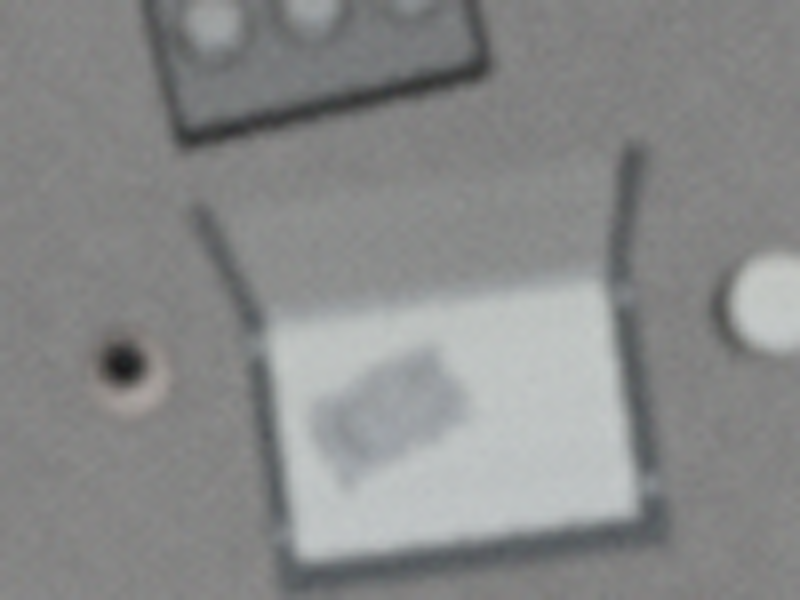

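View pics/b1.png

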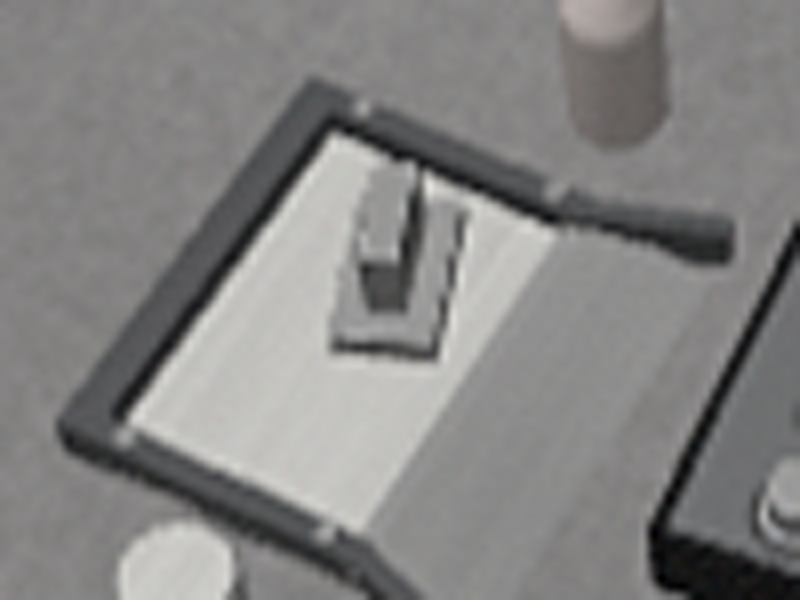

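View pics/b2.png

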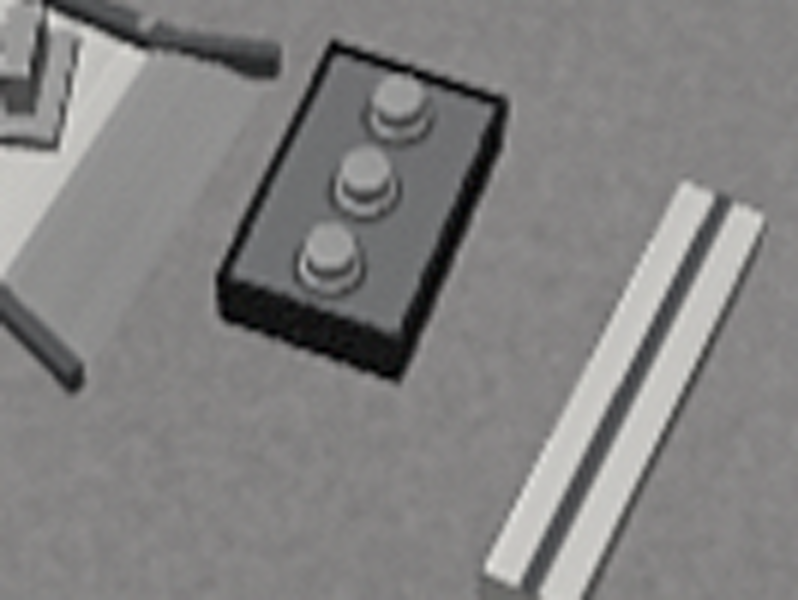

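View pics/b3.png

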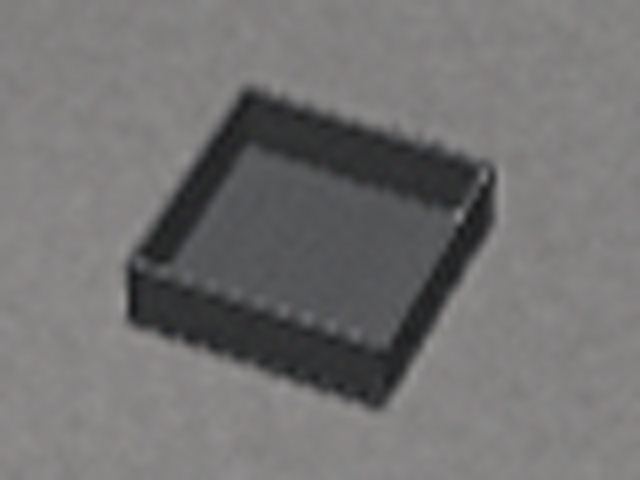

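View pics/a3.png

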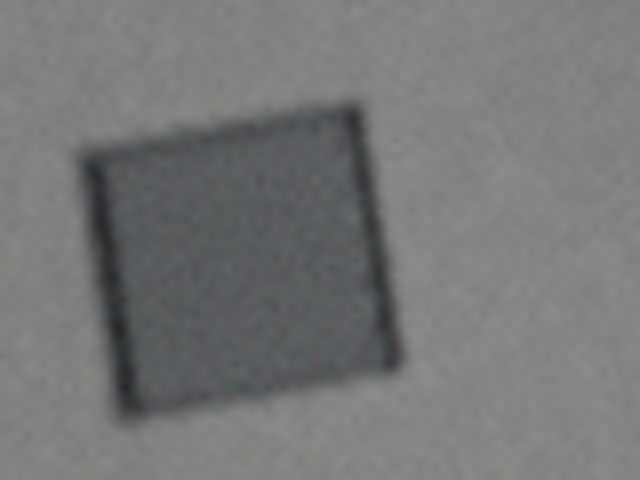

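```bash
cat > fit.py <<'E'
from h import *; import pickle
from scipy.optimize import least_squares
def px(c,pts): x0,y0,s=c; return [(x0+(X+.5)/s-.5,y0+(Y+.5)/s-.5) for X,Y in pts]
def fit(pa,pb,A,B,g0,name):
    # A,B: lists (local xyz mm, uv)
    def pose(v,L): L=np.array(L)/1000; c,s=np.cos(v[2]),np.sin(v[2]); return np.c_[v[0]+c*L[:,0]-s*L[:,1],v[1]+s*L[:,0]+c*L[:,1],L[:,2]]
    def f(v):
        r=[]
        for p,S in ((pa,A),(pb,B)):
            if S: r.append((proj(p,pose(v,[l for l,_ in S]))-np.array([u for _,u in S])).ravel())
        return np.concatenate(r)
    o=least_squares(f,g0,loss='soft_l1',f_scale=.7)
    print(name,np.round(o.x[:2]*1000,1),"yaw",round(np.degrees(o.x[2]),2),"res",np.round(f(o.x).reshape(-1,2),1).tolist())
    return o.x
E
cat > m0.py <<'E'
from fit import *
a,b=pickle.load(open("p0.pkl","rb"))
a1=(230,115,8);a2=(230,175,8);b1=(155,170,8);b2=(200,190,6);a3=(130,215,8);b3=(225,80,8)
def mk(c,d): return list(zip([k for k,_ in d],px(c,[v for _,v in d])))
res={}
tr=mk(a1,[((42,65,40),(133,425)),((42,-65,40),(435,350)),((0,40,54),(213,500)),((0,0,54),(310,483)),((0,-40,54),(408,462))])+mk(a2,[((-42,65,0),(185,142)),((-42,-65,0),(487,68))])
trb=mk(b2,[((-42,65,40),(335,42)),((42,65,40),(507,98)),((42,-65,40),(405,335)),((-42,-65,40),(220,278)),((42,-65,0),(400,380)),((0,40,54),(403,98)),((0,0,54),(368,170)),((0,-40,54),(331,243))])
for n,X,Y in (("both",tr,trb),("top",tr,[]),("scene",[],trb)): res["tray"]=fit(a,b,X,Y,[.6,0,.1],"tray "+n) if n=="both" else (fit(a,b,X,Y,[.6,0,.1],"tray "+n),res["tray"])[1]
dk=mk(a1,[((330,100,40),(93,122)),((330,-100,40),(588,62)),((290,-100,40),(597,152)),((290,100,40),(103,215))])+mk(a2,[((50,69,14),(270,320)),((50,-69,14),(605,285)),((-47,-69,20),(640,515)),((-47,69,20),(295,560))])
dkb=mk(b2,[((290,100,40),(685,180)),((330,100,40),(765,215)),((290,-100,40),(488,565))])+mk(b1,[((-47,69,6),(335,135)),((50,69,14),(555,230)),((50,-69,14),(365,530))])
for n,X,Y in (("both",dk,dkb),("top",dk,[]),("scene",[],dkb)):
    r=fit(a,b,X,Y,[.5,0,.1],"dock "+n)
    if n=="both": res["dock"]=r
bn=mk(a3,[((55,55,35),(83,150)),((55,-55,35),(355,105)),((-55,-55,35),(400,365)),((-55,55,35),(125,412))])
bnb=mk(b3,[((-55,55,35),(250,92)),((55,55,35),(492,165)),((55,-55,35),(388,352)),((-55,-55,35),(130,262)),((55,-55,0),(380,408)),((-55,-55,0),(133,320))])
for n,X,Y in (("both",bn,bnb),("top",bn,[]),("scene",[],bnb)):
    r=fit(a,b,X,Y,[.45,.3,.1],"bin "+n)
    if n=="both": res["bin"]=r
g=mk(a2,[((-30,18,18),(345,485)),((30,18,18),(470,410)),((30,-18,18),(435,345)),((-30,-18,18),(310,405))])
gb=mk(b1,[((30,-18,18),(333,340)),((30,18,18),(437,347)),((-30,18,18),(465,210)),((20,-7,51),(357,258)),((20,7,51),(405,265)),((-20,7,51),(413,165)),((-20,-7,51),(368,165))])
for k in (0,1):
    # scene labels both ways
    G=gb if k==0 else [((-l[0],-l[1],l[2]),u) for l,u in gb]
    for n,X,Y in (("both",g,G),("top",g,[]),("scene",[],G)):
        for y0 in (-1.,2.1):
            r=fit(a,b,X,Y,[.5,0,y0],"gauge%d "%k+n)
for n,z,uv in (("bottlecap",.105,px(a2,[(125,363)])),("can",.07,px(a2,[(782,300)]))): print(n,unproj(a,uv,z)*1000)
pickle.dump(res,open("r0.pkl","wb"))
E
python3 m0.py
```

```text
tray both [619.4  -7.2] yaw 12.96 res [[-1.0, -0.5], [0.7, -0.7], [-0.3, 0.2], [-0.2, -0.7], [-0.1, -1.0], [-1.0, 1.5], [-0.3, 1.4], [-0.8, -0.6], [0.4, -0.1], [-0.1, 1.7], [-0.7, 0.1], [0.3, 1.5], [-0.5, -0.5], [-0.3, -0.2], [0.1, 0.5]]
tray top [618.9  -8.2] yaw 13.56 res [[-0.7, -0.2], [0.8, -0.7], [0.0, 0.5], [0.2, -0.5], [0.2, -1.0], [-0.5, 1.8], [0.1, 1.3]]
tray scene [619.6  -6.4] yaw 12.6 res [[-0.4, -0.8], [0.7, -0.2], [-0.1, 1.5], [-0.5, -0.2], [0.4, 1.3], [-0.2, -0.7], [-0.0, -0.4], [0.2, 0.3]]
dock both [452.9 -62.3] yaw 7.07 res [[-0.0, 0.1], [-0.7, -0.7], [-0.0, 0.0], [0.4, 0.5], [-0.9, 0.2], [-0.3, -1.2], [0.0, 0.0], [0.2, 0.3], [-0.5, -0.3], [0.7, 0.1], [-1.4, 0.7], [-0.1, -0.2], [2.4, -0.4], [-0.4, 1.7]]
dock top [452.7 -62.4] yaw 6.9 res [[0.3, 0.0], [-0.4, -0.6], [0.3, 0.1], [0.6, 0.4], [-0.8, 0.2], [-0.3, -1.1], [-0.0, 0.1], [0.2, 0.3]]
dock scene [453.3 -62.5] yaw 7.36 res [[-0.4, -0.7], [0.9, -0.3], [-0.8, 0.5], [-0.2, -0.1], [2.4, -0.4], [-0.1, 1.9]]
bin both [395.8 340.4] yaw 9.72 res [[-0.9, -0.6], [-0.7, -1.2], [-0.8, 0.9], [-1.0, 1.4], [-0.9, -0.4], [0.7, 0
[... 1322 characters left out ...]
6.3, -8.9], [-15.5, 9.9], [-16.8, 8.2], [15.0, -8.7], [-0.4, 0.0], [0.0, 0.2], [-0.2, -1.3], [0.0, 0.6], [-0.7, 0.2], [0.6, 0.1], [1.0, -0.3]]
gauge1 top [458.7 -37.9] yaw -119.89 res [[0.1, -19.2], [0.9, -0.7], [-0.1, 17.3], [-0.9, 0.6]]
gauge1 top [458.  -21.6] yaw 56.92 res [[5.5, 0.4], [-26.0, -0.3], [-15.7, -1.7], [15.8, 0.9]]
gauge1 scene [456.7 -37.3] yaw 120.73 res [[-0.3, 0.2], [0.2, 0.1], [-0.6, -1.5], [0.1, 0.7], [-0.6, 0.1], [0.4, 0.0], [0.8, -0.3]]
gauge1 scene [456.7 -37.3] yaw 120.73 res [[-0.3, 0.2], [0.2, 0.1], [-0.6, -1.5], [0.1, 0.7], [-0.6, 0.1], [0.4, 0.0], [0.8, -0.3]]
bottlecap [[473.92485957  64.66766226 105.        ]]
can [[ 496.5571373  -187.43217474   70.        ]]
```

```bash
cat > pl.py <<'E'
import sys; from h import *; from plant import ctrl
# usage: python3 pl.py x y z(mm, world TCP target) [yaw]
o=ctrl.get_obs(); p=o["tool_pos"]*1000; Rm=R.from_euler('xyz',o["orientation"],degrees=True).as_matrix()
t=[float(v) if v!='-' else p[i] for i,v in enumerate(sys.argv[1:4])]
print("t",o["clock"],"tcp",p.round(1),"rpy",o["orientation"].round(2),"open",round(o["opening"]*1000,1),"F",o["force"].round(1),"q",o["joint_pos"].round(0))
d=np.array(t)-p; print("shift cm tool xyz",(Rm.T@d/10).round(2), "max rows",np.linalg.norm(d)/41.7)
if len(sys.argv)>4: print("ry total",-((float(sys.argv[4])-o["orientation"][2]+180)%360-180))
E
python3 -m pendant '[[[0,0,0,0,-6.75,0,0.5],[0,0,0,0,-6.75,0,0.5],[0,0,0,0,-6.75,0,0.5],[0,0,0,0,-6.75,0,0.5],[0,0,0,0,-6.75,0,0.5],[0,0,0,0,-6.75,0,0.5],[0,0,0,0,-6.75,0,0.5],[0,0,0,0,-6.75,0,0.5],[0,0,0,0,-6.75,0,0.5],[0,0,0,0,-6.75,0,0.5],[0,0,0,0,-6.75,0,0.5],[0,0,0,0,-6.75,0,0.5]]]'
python3 pl.py 457 -37.5 170 120.3
```

```text
clock: 2.2
tool_pos: [0.2211, -0.6377, 0.2265]
orientation: [-90.0, -0.0, 100.5]
force: [-0.8, -0.0, -0.4]
opening: 0.0436
t 2.2 tcp [ 221.1 -637.7  226.5] rpy [-90.    -0.   100.46] open 43.6 F [-0.8 -0.  -0.4] q [-54.  21.   1.   0. -70.  65.]
shift cm tool xyz [ 54.74   5.66 -34.09] max rows 15.524585108391364
ry total -19.83917207358627
```

```bash
python3 -m pendant '[[[0,0,0,0,-6.7,0,0.5],[0,0,0,0,-6.7,0,0.5],[0,0,0,0,-6.5,0,0.5]]]'
python3 pl.py 457 -37.5 170 120.3
```

```text
clock: 2.45
tool_pos: [0.2211, -0.6377, 0.2265]
orientation: [-90.0, -0.0, 120.4]
force: [-0.3, 0.2, -0.6]
opening: 0.0439
t 2.45 tcp [ 221.1 -637.7  226.5] rpy [-90.    -0.   120.36] open 43.9 F [-0.3  0.2 -0.6] q [-54.  21.   1.  -0. -70.  85.]
shift cm tool xyz [ 39.87   5.66 -50.69] max rows 15.524577224551399
ry total 0.058759796644608286
```

```bash
python3 -m pendant '[[[2.345,0.33,-2.98,0,0,0,0.5],[2.345,0.33,-2.98,0,0,0,0.5],[2.345,0.33,-2.98,0,0,0,0.5],[2.345,0.33,-2.98,0,0,0,0.5],[2.345,0.33,-2.98,0,0,0,0.5],[2.345,0.33,-2.98,0,0,0,0.5],[2.345,0.33,-2.98,0,0,0,0.5],[2.345,0.33,-2.98,0,0,0,0.5],[2.345,0.33,-2.98,0,0,0,0.5],[2.345,0.33,-2.98,0,0,0,0.5],[2.345,0.33,-2.98,0,0,0,0.5],[2.345,0.33,-2.98,0,0,0,0.5]]]'
python3 -m pendant '[[[2.345,0.33,-2.98,0,0,0,0.5],[2.345,0.33,-2.98,0,0,0,0.5],[2.345,0.33,-2.98,0,0,0,0.5],[2.345,0.33,-2.98,0,0,0,0.5],[2.345,0.33,-2.98,0,0,0,0.5],[0,0,0,0,0,0,0.5]]]'
python3 pl.py 457 -37.5 24 120.3
```

```text
clock: 3.45
tool_pos: [0.3903, -0.2134, 0.1873]
orientation: [-90.1, 0.0, 120.0]
force: [-0.1, -1.1, 0.3]
opening: 0.044
clock: 3.95
tool_pos: [0.4627, -0.0346, 0.1705]
orientation: [-90.1, 0.0, 120.3]
force: [0.8, 0.3, 0.4]
opening: 0.0436
t 3.95 tcp [462.7 -34.6 170.5] rpy [-9.0090e+01  3.0000e-02  1.2026e+02] open 43.6 F [0.8 0.3 0.4] q [ 20.   3. -30.   0. -57.  10.]
shift cm tool xyz [ 0.04 14.64  0.66] max rows 3.51552491474805
ry total -0.03965609318180441
```

```bash
python3 -m pendant '[[[0,2.5,0.33,0,0,0,0.5],[0.04,3.0,0.33,0,0,0,0.5],[0,3,0,0,0,0,0.5],[0,3,0,0,0,0,0.5],[0,2,0,0,0,0,0.5],[0,1.1,0,0,0,0,0.5],[0,0,0,0,0,0,0.5]]]'
python3 pl.py 457 -37.5 24 120.3
python3 - <<'E'
from plant import *; from h import *
b=snapshot("scene"); crop(b,155,150,100,75,8,"pics/b4.png")
E
```

```text
clock: 4.53
tool_pos: [0.4527, -0.0426, 0.0223]
orientation: [-89.7, -0.1, 120.0]
force: [-0.5, -0.9, 0.0]
opening: 0.044
t 4.5333 tcp [452.7 -42.6  22.3] rpy [-8.9750e+01 -6.0000e-02  1.2001e+02] open 44.0 F [-0.5 -0.9  0. ] q [ 20.  14. -41.  -0. -35.  10.]
shift cm tool xyz [ 0.22 -0.17 -0.62] max rows 0.16448499055127336
ry total -0.29246546088521086
```

View pics/b4.png

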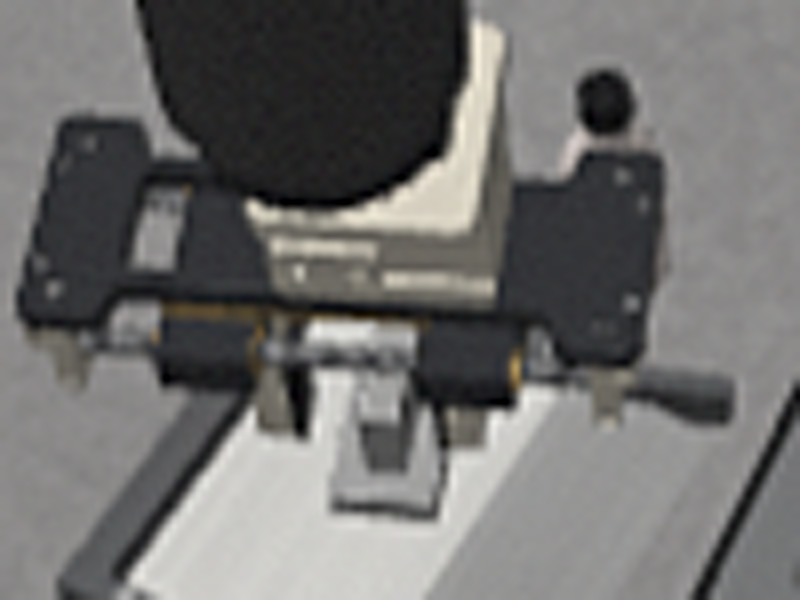

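```bash
python3 -m pendant '[[[0,0,0,0,0,0,0.5],[0,0,0,0,0,0,0.5]]]'
python3 pl.py 457 -37.5 24 120.3
```

```text
clock: 4.75
tool_pos: [0.4553, -0.0418, 0.0255]
orientation: [-90.1, 0.0, 120.0]
force: [-0.7, 0.3, -0.3]
opening: 0.0436
t 4.75 tcp [455.3 -41.8  25.5] rpy [-9.0110e+01  3.0000e-02  1.2004e+02] open 43.6 F [-0.7  0.3 -0.3] q [ 20.  14. -41.   0. -35.  10.]
shift cm tool xyz [ 0.29  0.15 -0.37] max rows 0.11746538237274504
ry total -0.2630431730276541
```

```bash
python3 -m pendant '[[[0.27,0,-0.35,0,0,0,0.5],[0,0.1,0,0,0,0,0.4],[0,0,0,0,0,0,0.25],[0,0,0,0,0,0,0.1],[0,0,0,0,0,0,0],[0,0,0,0,0,0,0],[0,0,0,0,0,0,0],[0,0,0,0,0,0,0]]]'
python3 pl.py 457 -37.5 24 120.3
```

```text
clock: 5.42
tool_pos: [0.4562, -0.0379, 0.0236]
orientation: [-90.0, 0.0, 120.0]
force: [-0.2, 0.4, 2.1]
opening: 0.014
t 5.4167 tcp [456.2 -37.9  23.6] rpy [-9.0020e+01  1.0000e-02  1.2003e+02] open 14.0 F [-0.2  0.4  2.1] q [ 20.  14. -41.   0. -35.  10.]
shift cm tool xyz [-0.   -0.04 -0.09] max rows 0.022694662474884858
ry total -0.2678569874863683
```

```bash
python3 -m pendant '[[[0,-1,0,0,0,0,0],[0,-2.5,0,0,0,0,0],[0,-3,0,0,0,0,0],[0,-3,0,0,0,0,0],[0,-3,0,0,0,0,0],[0,-1.0,0,0,0,0,0],[0,0,0,0,6.8,0,0],[0,0,0,0,6.8,0,0],[0,0,0,0,6.8,0,0],[0,0,0,0,0,0,0]]]'
python3 pl.py 396 340 158 99.7
```

```text
clock: 6.25
tool_pos: [0.4553, -0.0381, 0.1581]
orientation: [-89.9, -0.0, 99.3]
force: [0.7, -0.6, -2.3]
opening: 0.0138
t 6.25 tcp [455.3 -38.1 158.1] rpy [-8.994e+01 -1.000e-02  9.929e+01] open 13.8 F [ 0.7 -0.6 -2.3] q [ 20.   3. -31.  -0. -55. -11.]
shift cm tool xyz [ 3.827e+01  2.000e-02 -2.500e-01] max rows 9.177216633611048
ry total -0.41166085902145255
```

```bash
python3 -m pendant '[[[2,0,0,0,0,0,0],[3.5,0,0,0,0,0,0],[3.6,0,0,0,0,0,0],[3.6,0,0,0,0,0,0],[3.6,0,0,0,0,0,0],[3.6,0,0,0,0,0,0],[3.6,0,0,0,0,0,0],[3.6,0,-0.2,0,0,0,0],[3.6,0,0,0,0,0,0],[3.5,0,0,0,0,0,0],[2.5,0,0,0,0,0,0],[1.5,0,0,0,0,0,0]]]'
python3 -m pendant '[[[0,0,0,0,0,0,0],[0,0,0,0,0,0,0]]]'
python3 pl.py 396 340 21.6 99.7
python3 - <<'E'
from plant import *; from h import *
b=snapshot("scene"); cv2.imwrite("pics/b5.png",cv2.resize(b["image"][:,:,::-1],(800,600)))
E
```

```text
clock: 7.25
tool_pos: [0.3934, 0.3415, 0.1579]
orientation: [-90.0, 0.0, 100.0]
force: [1.2, -0.1, -1.5]
opening: 0.0135
clock: 7.42
tool_pos: [0.3936, 0.339, 0.1577]
orientation: [-89.9, 0.1, 99.8]
force: [-0.6, 0.0, -3.0]
opening: 0.0138
t 7.4167 tcp [393.6 339.  157.7] rpy [-8.993e+01  8.000e-02  9.983e+01] open 13.8 F [-0.6  0.  -3. ] q [ 62.   9. -24.  -0. -56. -53.]
shift cm tool xyz [ 0.08 13.61 -0.27] max rows 3.264724427355223
ry total 0.1306912877068953
```

View pics/b5.png

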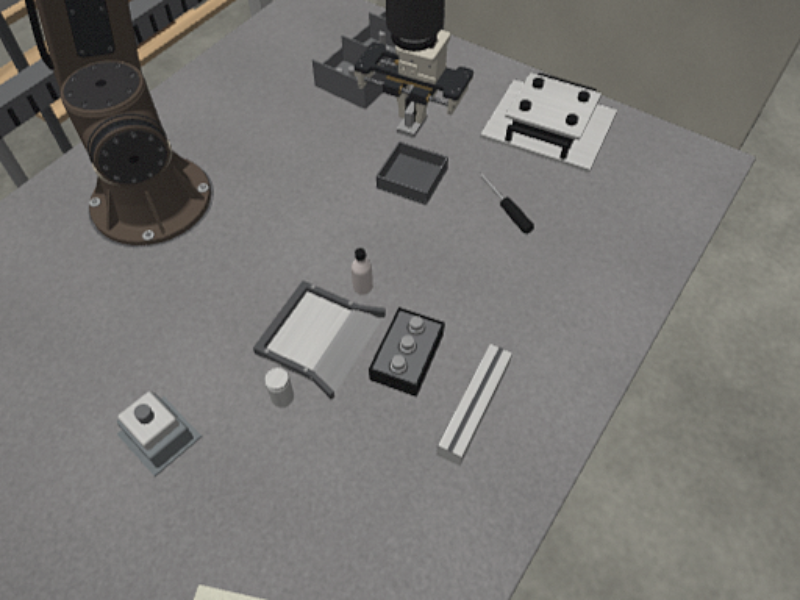

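The gauge is held upright at (408,125) with the bin below it at (412,172). The pocket is empty and the bystanders haven't moved. Next I lower it into the bin.

```bash
python3 -m pendant '[[[0.05,1.5,-0.2,0,0,0,0],[0,2.5,0,0,0,0,0],[0,2.5,0,0,0,0,0],[0,2.5,0,0,0,0,0],[0,2.0,0,0,0,0,0],[0,1.3,0,0,0,0,0],[0,0.8,0,0,0,0,0],[0,0,0,0,0,0,0]]]'
python3 pl.py 396 340 21.6 99.7
```

```text
clock: 8.13
tool_pos: [0.3957, 0.3378, 0.026]
orientation: [-89.9, 0.1, 99.6]
force: [-0.6, -0.9, -1.8]
opening: 0.0136
t 8.1333 tcp [395.7 337.8  26. ] rpy [-89.88   0.14  99.59] open 13.6 F [-0.6 -0.9 -1.8] q [ 62.  19. -32.  -0. -39. -53.]
shift cm tool xyz [ 0.21  0.44 -0.07] max rows 0.1180380957678341
ry total -0.11043697553878928
```

```bash
python3 -m pendant '[[[0,0.15,0,0,0,0,0],[0,0.1,0,0,0,0,0],[0,0.1,0,0,0,0,0],[0,0.05,0,0,0,0,0],[0,0,0,0,0,0,0]]]'
python3 pl.py 396 340 21.6 99.7
```

```text
clock: 8.55
tool_pos: [0.3962, 0.3401, 0.024]
orientation: [-90.0, -0.0, 99.6]
force: [0.5, -0.2, -1.9]
opening: 0.0138
t 8.55 tcp [396.2 340.1  24. ] rpy [-9.004e+01 -5.000e-02  9.963e+01] open 13.8 F [ 0.5 -0.2 -1.9] q [ 62.  19. -33.   0. -38. -53.]
shift cm tool xyz [-0.01  0.24  0.02] max rows 0.05763611606465844
ry total -0.06653423708641526
```

```bash
python3 -m pendant '[[[0,0.1,0,0,0,0,0],[0,0.1,0,0,0,0,0],[0,0,0,0,0,0,0]]]'
python3 -m pendant '[[[0,0.07,0,0,0,0,0],[0,0,0,0,0,0,0]]]'
python3 -m pendant '[[[0,0.07,0,0,0,0,0],[0,0,0,0,0,0,0]]]'
python3 pl.py 396 340 21.6 99.7
```

```text
clock: 8.8
tool_pos: [0.3961, 0.3401, 0.0216]
orientation: [-90.0, -0.0, 99.6]
force: [-0.4, -0.0, -0.9]
opening: 0.0137
clock: 8.97
tool_pos: [0.3961, 0.3401, 0.0216]
orientation: [-90.0, -0.0, 99.7]
force: [-2.6, -1.6, 7.5]
opening: 0.014
clock: 9.13
tool_pos: [0.3961, 0.3401, 0.0215]
orientation: [-90.0, -0.0, 99.7]
force: [-5.9, -2.9, 16.9]
opening: 0.0131
t 9.1333 tcp [396.1 340.1  21.5] rpy [-9.004e+01 -2.000e-02  9.967e+01] open 13.1 F [-5.9 -2.9 16.9] q [ 62.  20. -33.   0. -38. -53.]
shift cm tool xyz [-0.01 -0.01  0.02] max rows 0.004605973912060109
ry total -0.03166220540592235
```

```bash
python3 -m pendant '[[[0,-0.1,0,0,0,0,0],[0,0,0,0,0,0,0.2],[0,0,0,0,0,0,0.3],[0,0,0,0,0,0,0.35],[0,0,0,0,0,0,0.35],[0,-0.8,0,0,0,0,0.35],[0,-2.5,0,0,0,0,0.35],[0,-3,0,0,0,0,0.35],[0,-3.5,0,0,0,0,0.35],[0,-3.5,0,0,0,0,0.35]]]'
python3 pl.py 450 340 150 97
python3 - <<'E'
from plant import *; from h import *; import pickle
b=snapshot("scene"); crop(b,225,60,80,80,7,"pics/b6.png")
a=snapshot("top"); crop(a,130,115,200,150,4,"pics/a6.png"); pickle.dump((a,b),open("p1.pkl","wb"))
E
```

```text
clock: 9.97
tool_pos: [0.3958, 0.3392, 0.1558]
orientation: [-90.0, 0.0, 99.6]
force: [0.5, 0.9, -0.7]
opening: 0.0307
t 9.9667 tcp [395.8 339.2 155.8] rpy [-8.997e+01  5.000e-02  9.963e+01] open 30.7 F [ 0.5  0.9 -0.7] q [ 62.  10. -24.   0. -56. -53.]
shift cm tool xyz [-0.83  0.58 -5.36] max rows 1.3083222547454119
ry total 2.6264095898339406
```

View pics/b6.png

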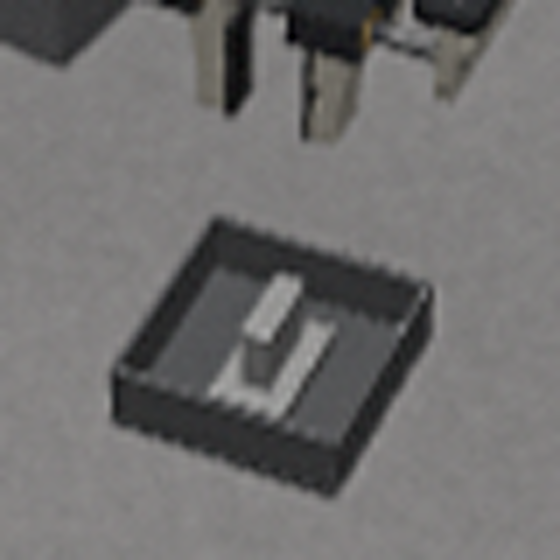

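View pics/a6.png

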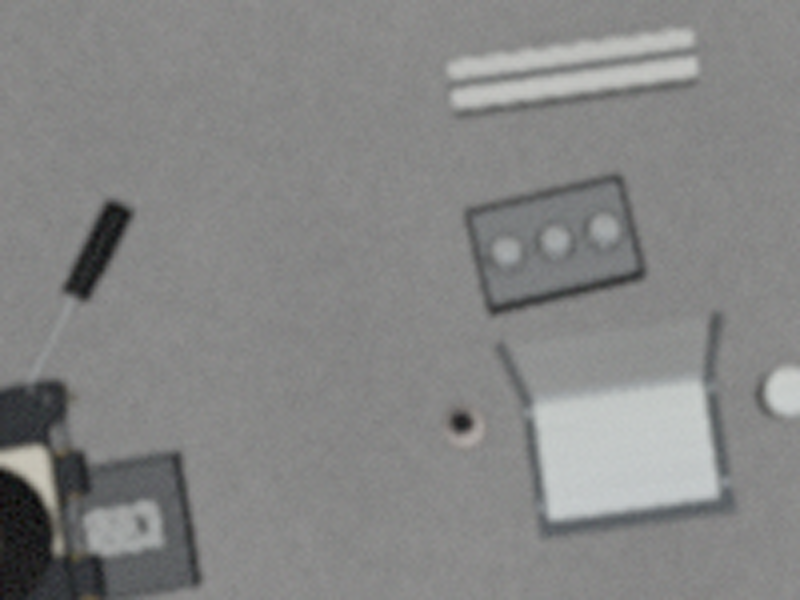

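The gauge stands upright in the bin, with its tab at (272,315) in the crop. The tray, can, bottle and driver are unchanged. The tray is about 34 mm to +y of the pocket's centre line and 6° skewed. I'll push its +y side with the open fingers, which gives two contacts and squares it too.

```bash
python3 -m pendant '[[[0,0,0,0,2.6,0,0.6]]]'
python3 pl.py 612 87 130 97.07
```

```text
clock: 10.15
tool_pos: [0.3967, 0.3409, 0.1568]
orientation: [-90.2, -0.2, 97.1]
force: [0.6, -0.2, -1.7]
opening: 0.0337
t 10.15 tcp [396.7 340.9 156.8] rpy [-90.17  -0.22  97.06] open 33.7 F [ 0.6 -0.2 -1.7] q [ 62.   9. -24.   0. -56. -55.]
shift cm tool xyz [-27.85   2.63 -18.24] max rows 8.008567619823225
ry total -0.010041053473372585
```

```bash
python3 -m pendant '[[[-1.5,0,-1,0,0,0,0.6],[-3,0.2,-2,0,0,0,0.6],[-3,0.3,-2,0,0,0,0.6],[-3,0.3,-2,0,0,0,0.6],[-3,0.3,-2,0,0,0,0.6],[-3,0.3,-2,0,0,0,0.6],[-3,0.3,-2,0,0,0,0.6],[-3,0.3,-2,0,0,0,0.6],[-3,0.3,-2,0,0,0,0.6],[-2.35,0.3,-1.24,0,0,0,0.6],[0,0,0,0,0,0,0.6],[0,0,0,0,0,0,0.6]]]'
python3 pl.py 612 87 14 97.07
```

```text
clock: 11.15
tool_pos: [0.6114, 0.0841, 0.1277]
orientation: [-89.9, 0.0, 96.9]
force: [-0.2, -0.5, 0.2]
opening: 0.0526
t 11.15 tcp [611.4  84.1 127.7] rpy [-8.994e+01  2.000e-02  9.686e+01] open 52.6 F [-0.2 -0.5  0.2] q [ 26.  20. -14.  -0. -56. -19.]
shift cm tool xyz [ 0.28 11.37 -0.1 ] max rows 2.7275514009804027
ry total -0.21027960475311147
```

```bash
python3 -m pendant '[[[0.2,2,0,0,-0.1,0,0.6],[0.1,2.8,-0.1,0,0,0,0.6],[0,2.8,0,0,0,0,0.6],[0,2,0,0,0,0,0.6],[0,1.2,0,0,0,0,0.6],[0,0.55,0,0,0,0,0.6],[0,0,0,0,0,0,0.6],[0,0,0,0,0,0,0.6]]]'
python3 pl.py 612 87 14 97.07
python3 - <<'E'
from plant import *; from h import *; import pickle
b=snapshot("scene"); crop(b,190,150,133,100,6,"pics/b7.png")
E
```

```text
clock: 11.82
tool_pos: [0.6123, 0.0894, 0.0156]
orientation: [-90.1, -0.0, 97.2]
force: [1.4, -0.5, 0.6]
opening: 0.0528
t 11.8167 tcp [612.3  89.4  15.6] rpy [-9.007e+01 -1.000e-02  9.717e+01] open 52.8 F [ 1.4 -0.5  0.6] q [ 26.  27. -20.   0. -43. -19.]
shift cm tool xyz [-0.24  0.16  0.06] max rows 0.06969177265450419
ry total 0.10374904733725998
```

View pics/b7.png

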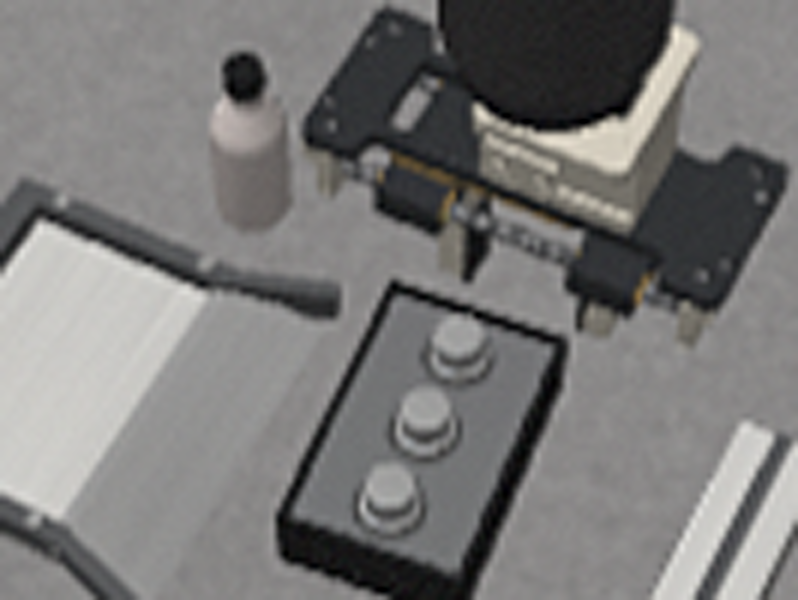

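```bash
python3 -m pendant '[[[-0.7,0.15,0,0,0,0,0.6],[-0.7,0,0,0,0,0,0.6],[-0.5,0,0,0,0,0,0.6],[-0.4,0,0,0,0,0,0.6],[-0.4,0,0,0,0,0,0.6],[-0.4,0,0,0,0,0,0.6],[-0.4,0,0,0,0,0,0.6],[-0.4,0,0,0,0,0,0.6],[-0.4,0,0,0,0,0,0.6]]]'
python3 pl.py 612 87 14 97.07
python3 - <<'E'
from plant import *; from h import *; import pickle
b=snapshot("scene"); crop(b,190,150,133,100,6,"pics/b8.png")
E
```

```text
clock: 12.62
tool_pos: [0.6179, 0.0466, 0.0137]
orientation: [-90.1, -0.0, 97.1]
force: [0.2, 7.1, 3.7]
opening: 0.0526
t 12.6167 tcp [617.9  46.6  13.7] rpy [-9.010e+01 -5.000e-02  9.713e+01] open 52.6 F [0.2 7.1 3.7] q [ 22.  27. -20.  -0. -42. -15.]
shift cm tool xyz [ 4.08 -0.03  0.08] max rows 0.9790636101993074
ry total 0.05681751349163733
```

View pics/b8.png

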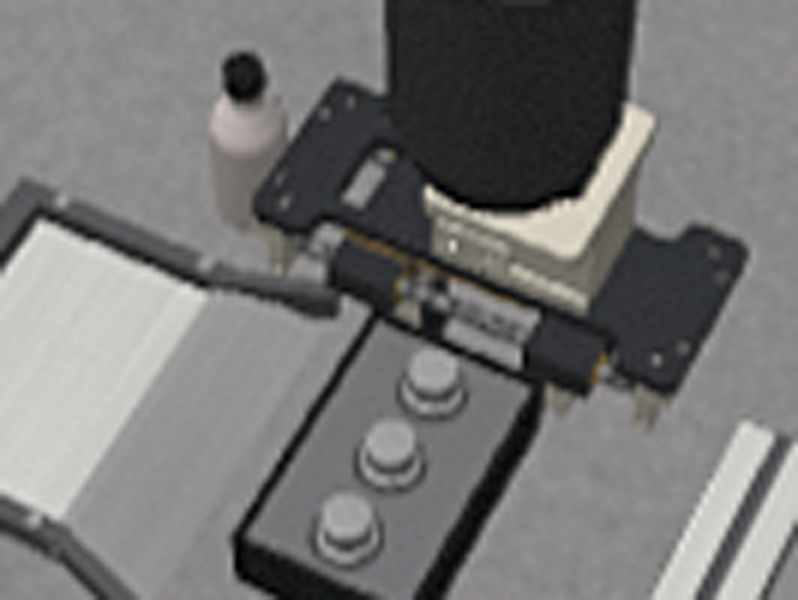

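The tray's +y wall is against both fingers and it is squaring up. The bottle at (245,140) is untouched and the bushes are seated.

```bash
python3 -m pendant '[[[-0.35,0,0,0,0,0,0.6],[-0.35,0,0,0,0,0,0.6],[-0.35,0,0,0,0,0,0.6],[-0.25,0,0,0,0,0,0.6],[0,0,0,0,0,0,0.6],[0.8,0,0,0,0,0,0.6],[1.5,0,0,0,0,0,0.6]]]'
python3 pl.py 612 87 14 97.07
python3 - <<'E'
from plant import *; from h import *; import pickle
b=snapshot("scene"); crop(b,190,170,133,100,6,"pics/b9.png"); a=snapshot("top"); crop(a,230,115,133,100,6,"pics/a9.png")
pickle.dump((a,b),open("p2.pkl","wb"))
E
```

```text
clock: 13.25
tool_pos: [0.615, 0.0551, 0.0127]
orientation: [-89.9, 0.0, 97.0]
force: [0.7, -0.3, -0.6]
opening: 0.0529
t 13.25 tcp [615.   55.1  12.7] rpy [-8.990e+01  4.000e-02  9.699e+01] open 52.9 F [ 0.7 -0.3 -0.6] q [ 23.  27. -20.   0. -42. -16.]
shift cm tool xyz [ 3.2  -0.14 -0.09] max rows 0.769564311035843
ry total -0.07528227928935394
```

View pics/b9.png

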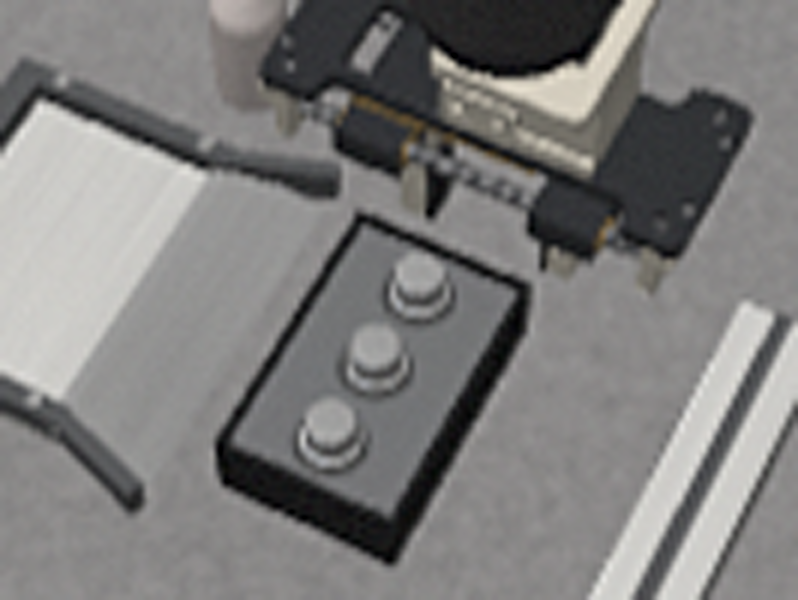

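View pics/a9.png

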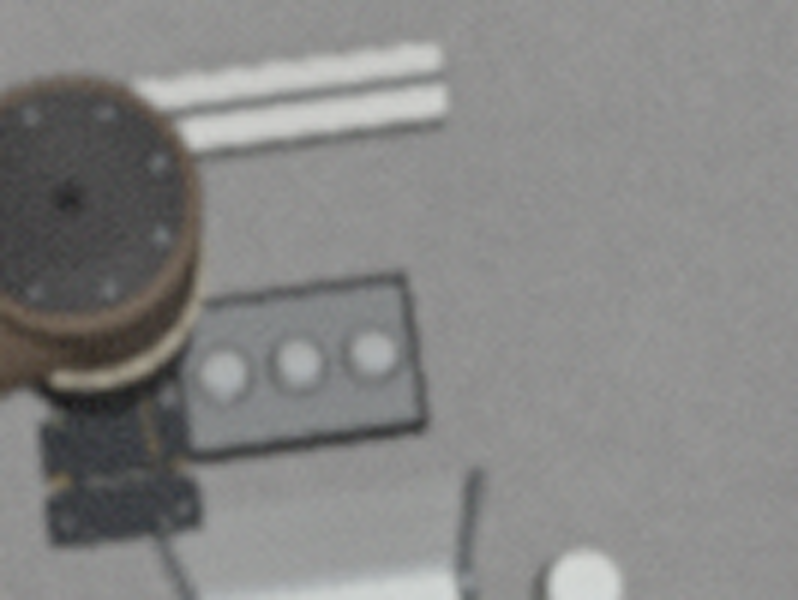

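```bash
cat > m1.py <<'E'
from fit import *
a,b=pickle.load(open("p2.pkl","rb")); D=pickle.load(open("r0.pkl","rb"))["dock"]
def mk(c,d): return list(zip([k for k,_ in d],px(c,[v for _,v in d])))
def topk(v):
    c,s=np.cos(D[2]),np.sin(D[2]); d=np.array(v[:2])-D[:2]; return np.round(1000*np.array([c*d[0]+s*d[1],-s*d[0]+c*d[1]]),1)
B=(190,170,6); A=(230,115,6)
Y=mk(B,[((-42,65,40),(362,216)),((42,65,40),(528,288)),((42,-65,40),(393,515)),((-42,-65,40),(220,445)),((42,-65,0),(393,562)),((0,40,54),(422,272)),((0,0,54),(377,343)),((0,-40,54),(332,418))])
X=mk(A,[((42,-65,40),(405,275)),((-42,-65,0),(425,428)),((0,40,54),(224,375)),((0,0,54),(299,362)),((0,-40,54),(373,352))])
for n,P,Q in (("both",X,Y),("top",X,[]),("scene",[],Y)):
    r=fit(a,b,P,Q,[.6,-.05,.1],"tray "+n); print(topk(r),np.degrees(r[2]-D[2]))
bo=unproj(b,px((190,150,6),[(243,62)]),.105)[0]; ca=unproj(b,px((155,170,8),[(180,560)]),.07)[0]
print("bottle scene",bo*1000,topk(bo),"can",ca*1000,topk(ca))
print("bottle top",topk([.4739,.0647]),"can",topk([.4966,-.1874]))
print("tcp",topk([.615,.0551]))
E
python3 m1.py
```

```text
tray both [617.2 -41.7] yaw 7.34 res [[-0.1, -0.6], [-0.6, 1.2], [-0.4, -0.5], [-0.4, -0.1], [-0.2, -0.2], [-0.5, -1.3], [0.7, -0.8], [0.2, 2.1], [-1.1, -0.3], [0.2, 1.4], [-0.5, 0.0], [-0.2, 0.3], [-0.2, 0.4]]
[165.7   0.2] 0.2686209844149517
tray top [616.4 -42.8] yaw 8.61 res [[-0.1, -0.7], [-0.1, 1.0], [0.0, 0.0], [-0.0, 0.1], [0.1, -0.2]]
[164.7  -0.7] 1.5317838317155625
tray scene [617.4 -41. ] yaw 7.02 res [[-0.2, -1.5], [1.0, -0.8], [0.2, 1.9], [-1.0, -0.7], [0.2, 1.2], [-0.2, -0.1], [0.0, 0.1], [-0.1, 0.2]]
[165.9   0.9] -0.056679392433707766
bottle scene [470.67136883  68.2012271  105.        ] [ 33.8 127.3] can [ 492.96138546 -180.8182794    70.        ] [  25.2 -122.5]
bottle top [ 36.5 123.5] can [  28.  -129.5]
tcp [175.4  96.6]
```

```bash
python3 -m pendant '[[[0.5,-2.5,0,0,0,0,0.7],[0,-3,0,0,0,0,0.7],[0,-3,0,0,0,0,0.7],[0,0,0,0,6.9,0,0.7],[0,0,0,0,7,0,0.7],[0,0,0,0,7,0,0.7],[0,0,0,0,7,0,0.7],[0,0,0,0,7,0,0.7],[0,0,0,0,7,0,0.7],[0,0,0,0,7,0,0.7],[0,0,0,0,7,0,0.7],[0,0,0,0,7,0,0.7]]]'
python3 -m pendant '[[[0,0,0,0,7,0,0.7],[0,0,0,0,7,0,0.7],[0,0,0,0,7,0,0.7],[0,0,0,0,6,0,0.7],[0,0,0,0,0,0,0.7]]]'
python3 pl.py 681 -34 90 7.07
```

```text
clock: 14.35
tool_pos: [0.6145, 0.0614, 0.0976]
orientation: [-90.0, 0.1, 33.9]
force: [-0.0, -0.8, -0.5]
opening: 0.0614
clock: 14.77
tool_pos: [0.6146, 0.0614, 0.0976]
orientation: [-90.0, 0.1, 7.0]
force: [-0.1, 0.3, 0.3]
opening: 0.0613
t 14.7667 tcp [614.6  61.4  97.6] rpy [-9.002e+01  7.000e-02  6.980e+00] open 61.3 F [-0.1  0.3  0.3] q [  24.   21.  -16.    0.  -52. -107.]
shift cm tool xyz [  5.44   0.76 -10.28] max rows 2.7937354425784857
ry total -0.09319409860430028
```

```bash
python3 -m pendant '[[[1,0,-1.5,0,0,0,0.7],[1.5,0,-2.8,0,0,0,0.7],[1.5,0,-3,0,0,0,0.7],[1.44,0,-2,0,0,0,0.7],[0,0,-1,0,0,0,0.7],[0,1.5,0,0,0,0,0.7],[0,2.2,0,0,0,0,0.7],[0,2,0,0,0,0,0.7],[0,1.2,0,0,0,0,0.7],[0,0.8,0,0,0,0,0.7],[0,0,0,0,0,0,0.7],[0,0,0,0,0,0,0.7]]]'
python3 pl.py 681 -34 20 7.07
python3 - <<'E'
from plant import *; from h import *; import pickle
b=snapshot("scene"); crop(b,190,170,133,100,6,"pics/b10.png")
E
```

```text
clock: 15.77
tool_pos: [0.6822, -0.034, 0.0213]
orientation: [-90.0, 0.0, 7.3]
force: [-0.0, 0.2, -0.6]
opening: 0.0616
t 15.7667 tcp [682.2 -34.   21.3] rpy [-9.002e+01  2.000e-02  7.310e+00] open 61.6 F [-0.   0.2 -0.6] q [ 13.  31. -11.   0. -48. -96.]
shift cm tool xyz [-0.12  0.13  0.02] max rows 0.042015173821969516
ry total 0.23835593807379496
```

View pics/b10.png

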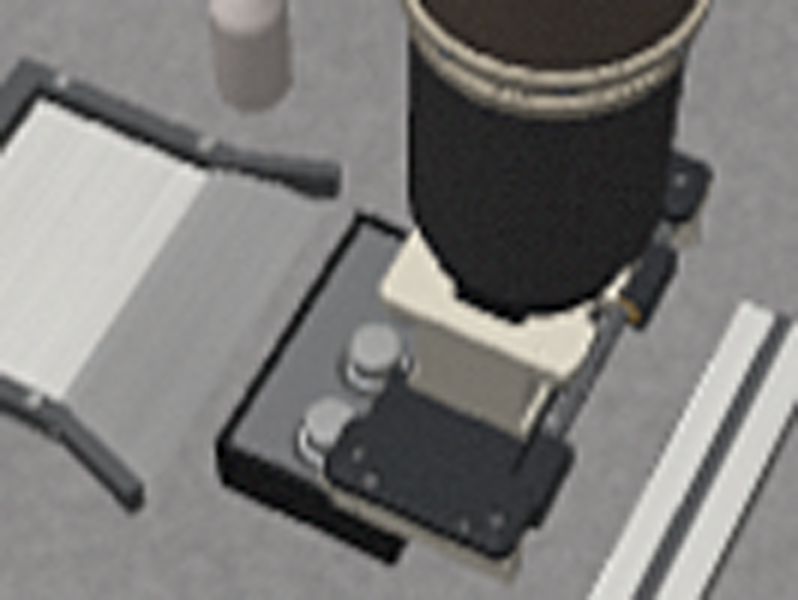

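The fingers are behind the far wall with the tool clear of the bushes. Dragging starts now.

```bash
python3 -m pendant '[[[-0.6,0.05,0,0,0.2,0,0.7],[-0.5,0,0,0,0,0,0.7],[-0.4,0,0,0,0,0,0.7],[-0.5,0,0,0,0,0,0.7],[-0.5,0,0,0,0,0,0.7],[-0.5,0,0,0,0,0,0.7],[-0.5,0,0,0,0,0,0.7],[-0.5,0,0,0,0,0,0.7]]]'
python3 pl.py 681 -34 20 7.07
python3 - <<'E'
from plant import *; from h import *; import pickle
b=snapshot("scene"); crop(b,165,170,133,100,6,"pics/b11.png")
a=snapshot("top"); crop(a,230,115,133,100,6,"pics/a11.png")
E
```

```text
clock: 16.48
tool_pos: [0.6439, -0.0389, 0.0217]
orientation: [-90.0, -0.2, 7.1]
force: [7.8, 0.9, 0.2]
opening: 0.0614
t 16.4833 tcp [643.9 -38.9  21.7] rpy [-90.    -0.22   7.06] open 61.4 F [7.8 0.9 0.2] q [ 14.  28. -17.   0. -45. -97.]
shift cm tool xyz [3.75 0.18 0.03] max rows 0.8992277332842852
ry total -0.007104175976678562
```

View pics/b11.png

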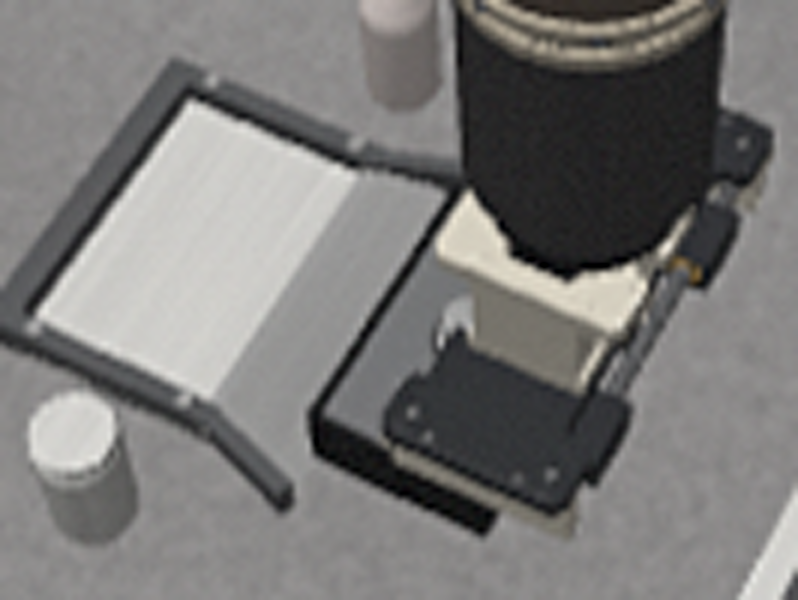

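View pics/a11.png

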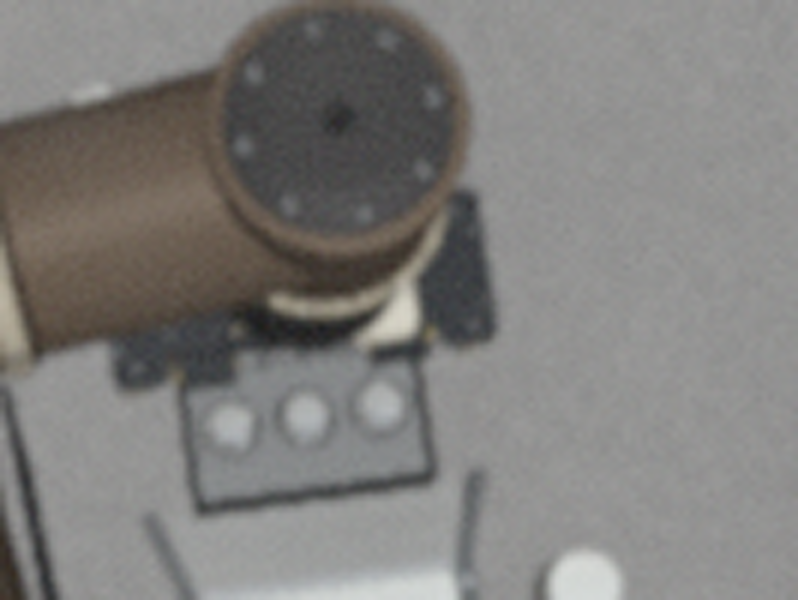

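The tray is aligned at the ramp foot, and the bushes (230,425)/(305,418)/(380,405) are seated. I continue up the ramp.

```bash
python3 -m pendant '[[[-0.5,0,0,0,0,0,0.7],[-0.5,0,0,0,0,0,0.7],[-0.5,0,0,0,0,0,0.7],[-0.5,0,0,0,0,0,0.7],[-0.5,0,0,0,0,0,0.7],[-0.5,0,0,0,0,0,0.7]]]'
python3 -m pendant '[[[-0.5,0,0,0,0,0,0.7],[-0.5,0,0,0,0,0,0.7],[-0.5,0,0,0,0,0,0.7],[-0.5,0,0,0,0,0,0.7],[-0.5,0,0,0,0,0,0.7],[-0.5,0,0,0,0,0,0.7]]]'
python3 pl.py 681 -34 20 7.07
python3 - <<'E'
from plant import *; from h import *; import pickle
b=snapshot("scene"); crop(b,150,160,133,100,6,"pics/b12.png")
a=snapshot("top"); crop(a,230,115,133,100,6,"pics/a12.png")
E
```

```text
clock: 17.08
tool_pos: [0.6139, -0.0426, 0.0212]
orientation: [-90.0, -0.2, 7.1]
force: [5.7, 1.2, -0.8]
opening: 0.0613
clock: 17.58
tool_pos: [0.584, -0.0463, 0.0212]
orientation: [-90.0, -0.2, 7.1]
force: [7.0, 1.1, 1.4]
opening: 0.0615
t 17.5833 tcp [584.  -46.3  21.2] rpy [-90.    -0.17   7.06] open 61.5 F [7.  1.1 1.4] q [ 15.  24. -25.   0. -41. -98.]
shift cm tool xyz [9.78 0.15 0.03] max rows 2.3448642735280587
ry total -0.012475047506342207
```

View pics/b12.png

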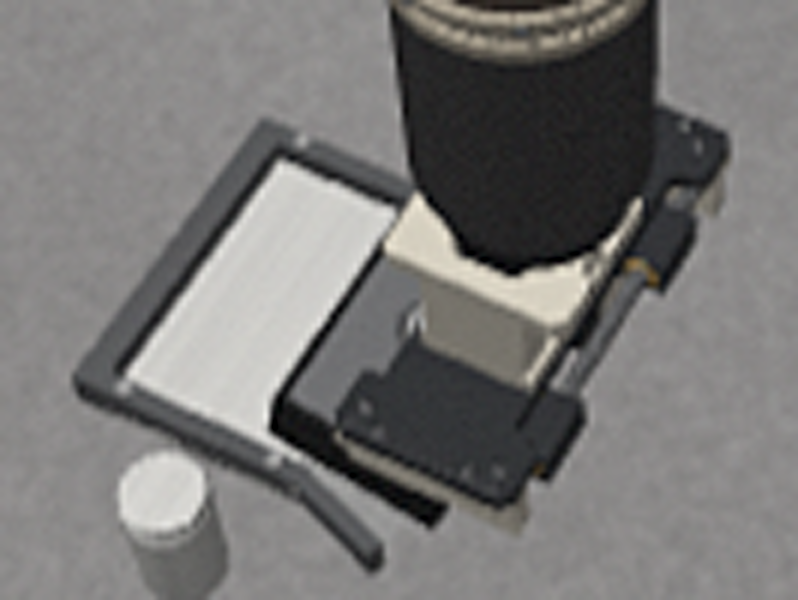

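View pics/a12.png

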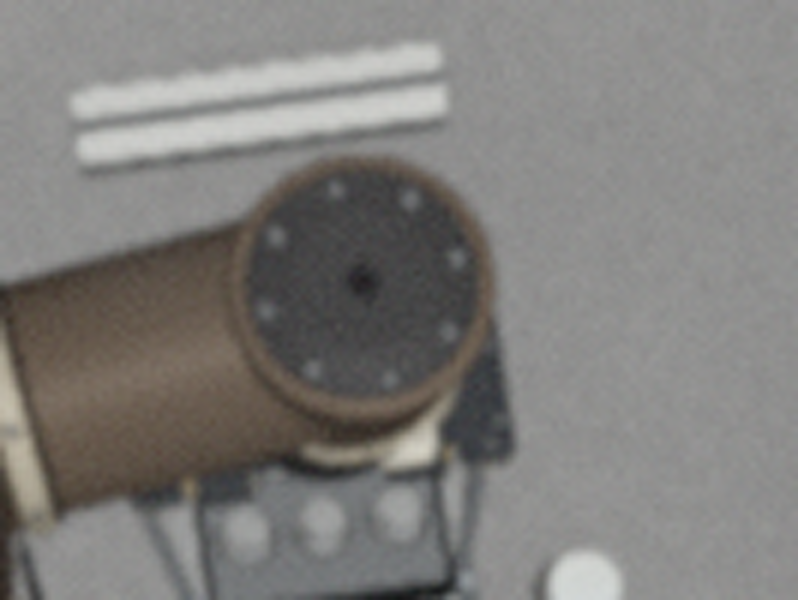

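```bash
python3 -m pendant '[[[-0.5,0,0,0,0,0,0.7],[-0.5,0,0,0,0,0,0.7],[-0.5,0,0,0,0,0,0.7],[-0.5,0,0,0,0,0,0.7]]]'
python3 -m pendant '[[[-0.5,0,0,0,0,0,0.7],[-0.5,0,0,0,0,0,0.7],[-0.5,0,0,0,0,0,0.7],[-0.5,0,0,0,0,0,0.7]]]'
python3 pl.py 681 -34 20 7.07
python3 - <<'E'
from plant import *; from h import *; import pickle
b=snapshot("scene"); crop(b,150,140,133,100,6,"pics/b13.png")
a=snapshot("top"); crop(a,220,155,133,100,6,"pics/a13.png")
E
```

```text
clock: 18.02
tool_pos: [0.5687, -0.0479, 0.023]
orientation: [-90.0, -0.6, 7.2]
force: [15.9, 2.0, 8.5]
opening: 0.0612
clock: 18.35
tool_pos: [0.5587, -0.0486, 0.0276]
orientation: [-90.0, -1.6, 7.4]
force: [30.2, 2.2, 23.0]
opening: 0.0614
t 18.35 tcp [558.7 -48.6  27.6] rpy [-90.03  -1.63   7.37] open 61.4 F [30.2  2.2 23. ] q [ 15.  21. -29.   0. -38. -98.]
shift cm tool xyz [12.29  1.11 -0.12] max rows 2.959408246821987
ry total 0.3044244249214785
```

View pics/b13.png

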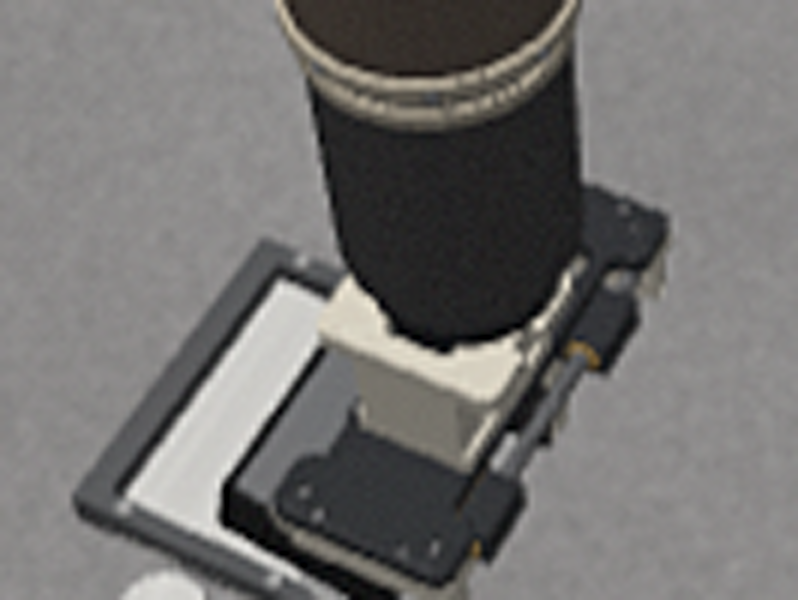

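View pics/a13.png

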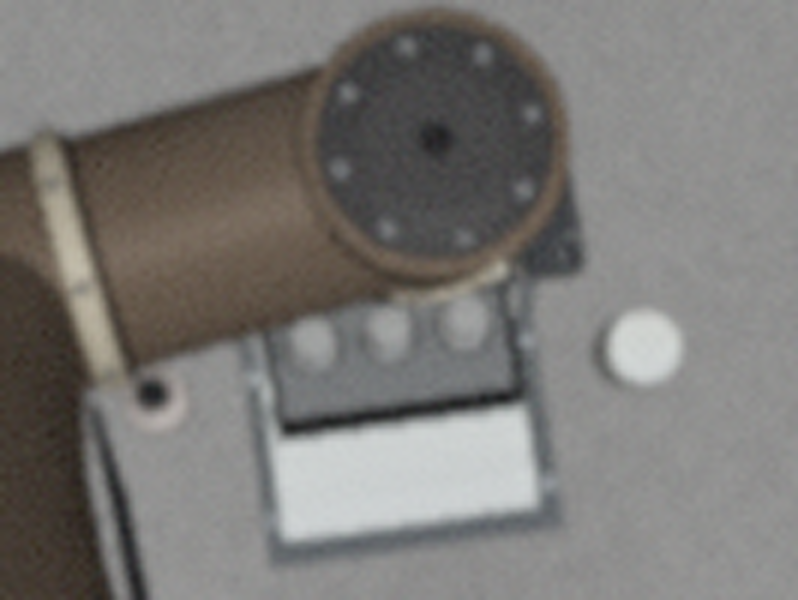

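The force has climbed to 30 N in x and 23 N in z. The tray is rising on the ramp and friction drags the fingers up with it, so the fingers have to follow the slope. I'll raise the command and look again.

```bash
python3 -m pendant '[[[0,-0.4,0,0,0,0,0.7],[0,-0.4,0,0,0,0,0.7],[0,0,0,0,0,0,0.7]]]'
python3 pl.py 681 -34 20 7.07
python3 - <<'E'
from plant import *; from h import *; import pickle
b=snapshot("scene"); crop(b,150,150,133,100,6,"pics/b14.png")
E
```

```text
clock: 18.7
tool_pos: [0.545, -0.051, 0.0304]
orientation: [-90.0, -0.2, 7.1]
force: [5.2, 0.7, 4.0]
opening: 0.0614
t 18.7 tcp [545.  -51.   30.4] rpy [-89.99  -0.22   7.06] open 61.4 F [5.2 0.7 4. ] q [ 15.  21. -29.   0. -40. -98.]
shift cm tool xyz [13.7   1.1   0.02] max rows 3.2952984239309355
ry total -0.008531796602994746
```

View pics/b14.png

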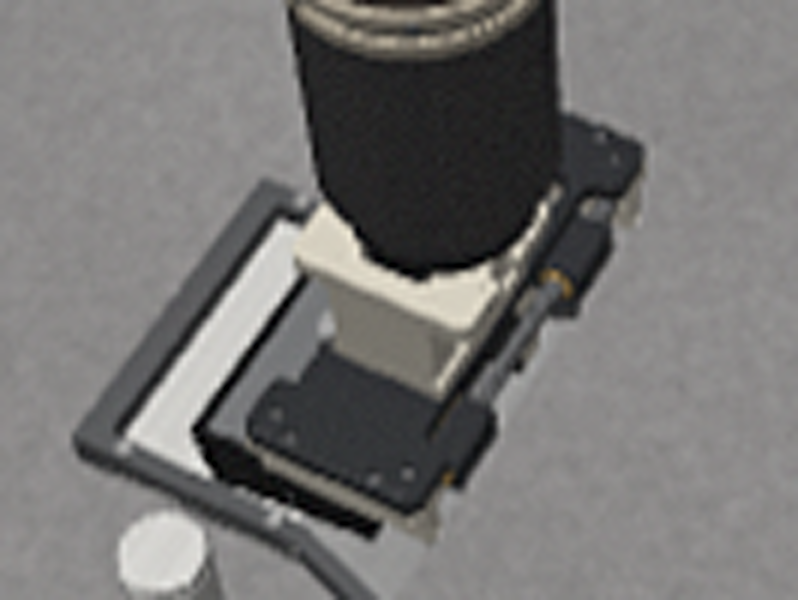

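```bash
python3 -m pendant '[[[-0.35,-0.11,0,0,0,0,0.7],[-0.35,-0.11,0,0,0,0,0.7],[-0.35,-0.11,0,0,0,0,0.7]]]'
python3 pl.py 681 -34 20 7.07
python3 - <<'E'
from plant import *; from h import *; import pickle
b=snapshot("scene"); crop(b,150,150,133,100,6,"pics/b15.png")
a=snapshot("top"); crop(a,220,155,133,100,6,"pics/a15.png")
E
```

```text
clock: 19.0
tool_pos: [0.531, -0.0531, 0.031]
orientation: [-90.0, 0.2, 7.0]
force: [2.1, -0.6, -1.3]
opening: 0.061
t 19.0 tcp [531.  -53.1  31. ] rpy [-90.     0.17   6.99] open 61.0 F [ 2.1 -0.6 -1.3] q [ 15.  20. -31.  -0. -40. -98.]
shift cm tool xyz [15.13  1.05  0.07] max rows 3.636175372466494
ry total -0.07828123853101943
```

View pics/b15.png

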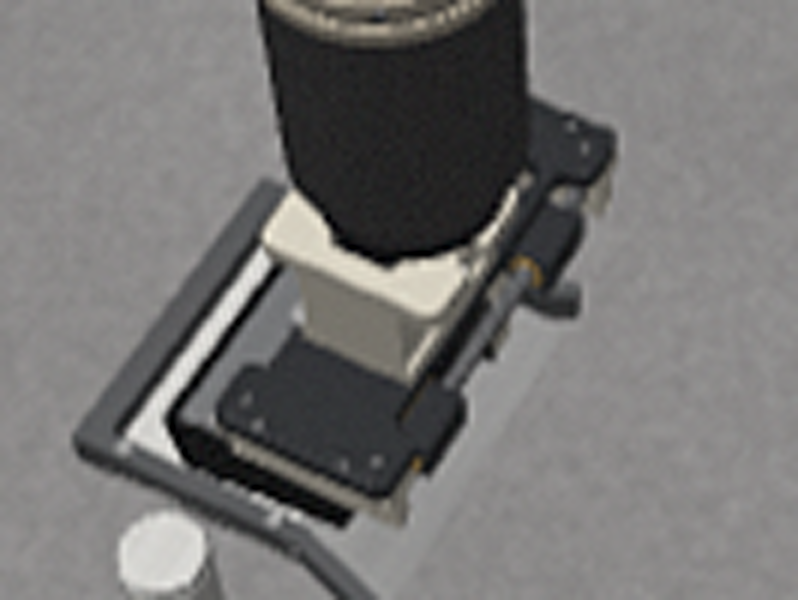

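View pics/a15.png

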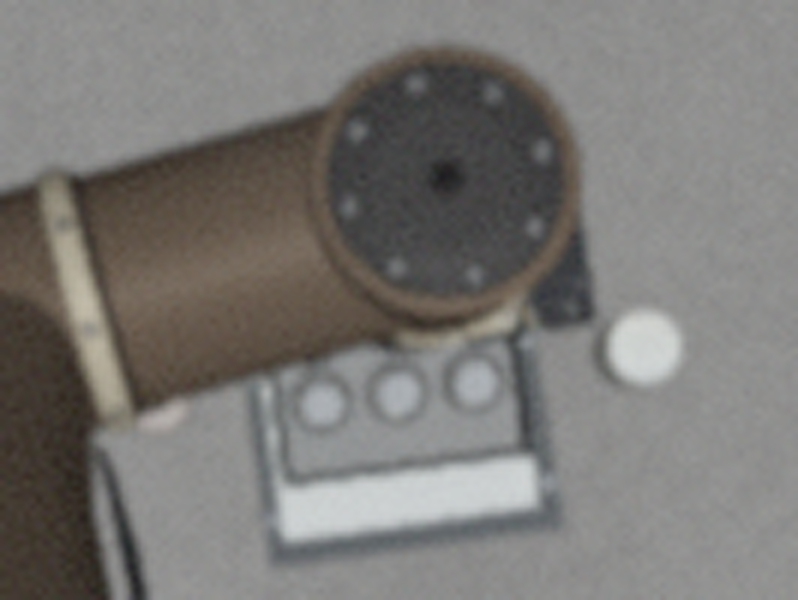

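The tray front has tipped over the lip, the bushes (322,402)/(398,392)/(475,380) are seated, and the force is low. I keep pulling.

```bash
python3 -m pendant '[[[-0.35,0,0,0,0,0,0.7],[-0.35,0,0,0,0,0,0.7],[-0.35,0,0,0,0,0,0.7],[-0.3,0,0,0,0,0,0.7]]]'
python3 pl.py 681 -34 20 7.07
python3 - <<'E'
from plant import *; from h import *; import pickle
b=snapshot("scene"); crop(b,150,150,133,100,6,"pics/b16.png")
a=snapshot("top"); crop(a,220,155,133,100,6,"pics/a16.png")
E
```

```text
clock: 19.43
tool_pos: [0.5188, -0.0545, 0.0317]
orientation: [-90.0, 0.0, 7.0]
force: [3.0, 0.2, -1.4]
opening: 0.0611
t 19.4333 tcp [518.8 -54.5  31.7] rpy [-9.00e+01  2.00e-02  7.02e+00] open 61.1 F [ 3.   0.2 -1.4] q [ 16.  19. -32.  -0. -39. -99.]
shift cm tool xyz [16.35  1.16  0.05] max rows 3.9296172485850662
ry total -0.046199806205891036
```

View pics/b16.png

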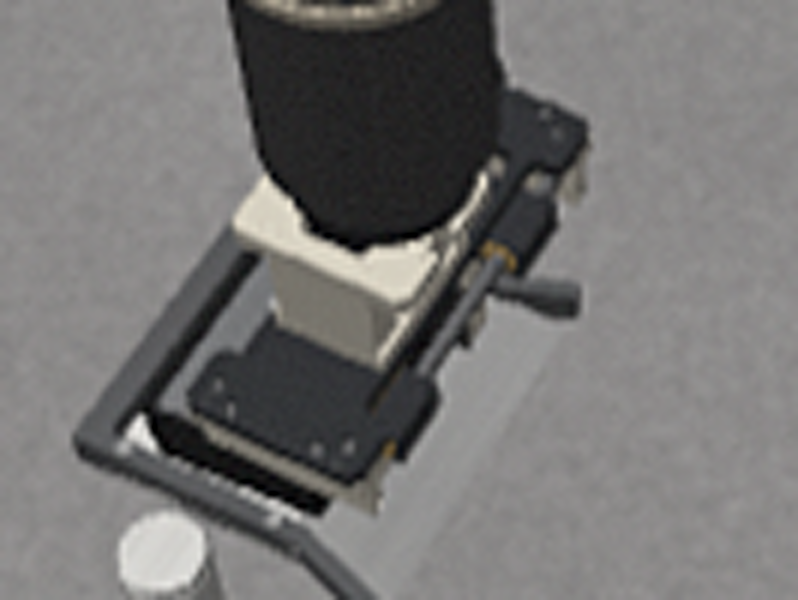

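View pics/a16.png

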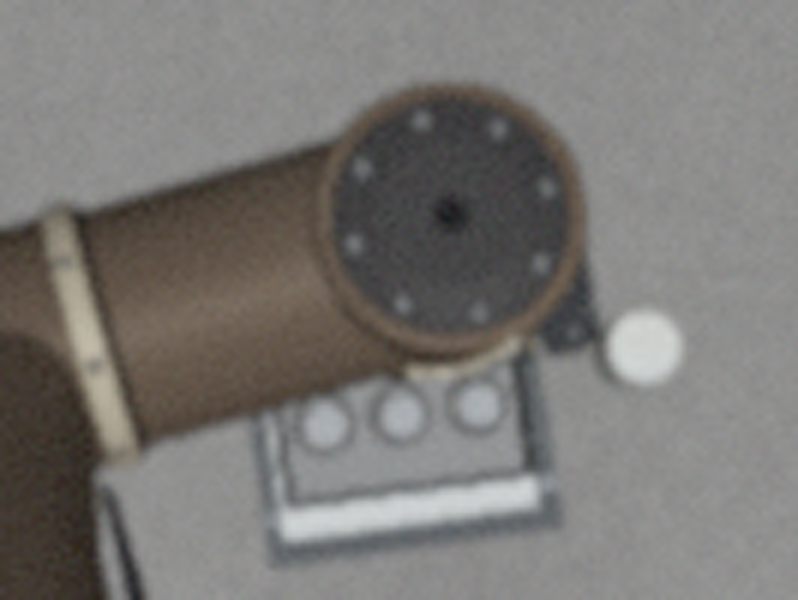

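```bash
python3 -m pendant '[[[-0.35,0,0,0,0,0,0.7],[-0.35,0,0,0,0,0,0.7],[-0.35,0,0,0,0,0,0.7],[-0.35,0,0,0,0,0,0.7],[0,0,0,0,0,0,0.7]]]'
python3 pl.py 681 -34 20 7.07
python3 - <<'E'
from plant import *; from h import *; import pickle
b=snapshot("scene"); crop(b,150,150,133,100,6,"pics/b17.png")
a=snapshot("top"); crop(a,220,155,133,100,6,"pics/a17.png")
E
```

```text
clock: 19.95
tool_pos: [0.5045, -0.0562, 0.0318]
orientation: [-90.0, 0.0, 7.0]
force: [2.1, 0.6, -1.8]
opening: 0.0613
t 19.95 tcp [504.5 -56.2  31.8] rpy [-8.999e+01  4.000e-02  7.010e+00] open 61.3 F [ 2.1  0.6 -1.8] q [ 16.  18. -34.  -0. -39. -99.]
shift cm tool xyz [17.79  1.17  0.05] max rows 4.275831551242678
ry total -0.05975842880908999
```

View pics/b17.png

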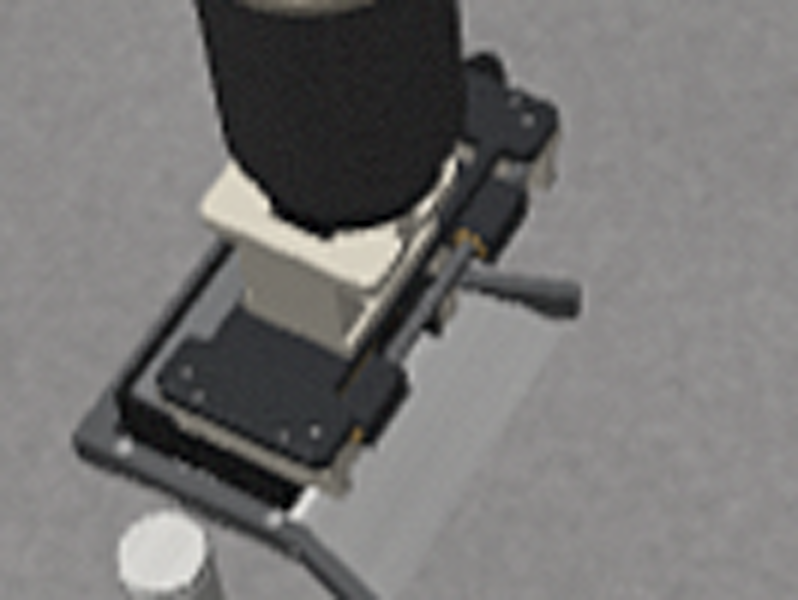

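View pics/a17.png

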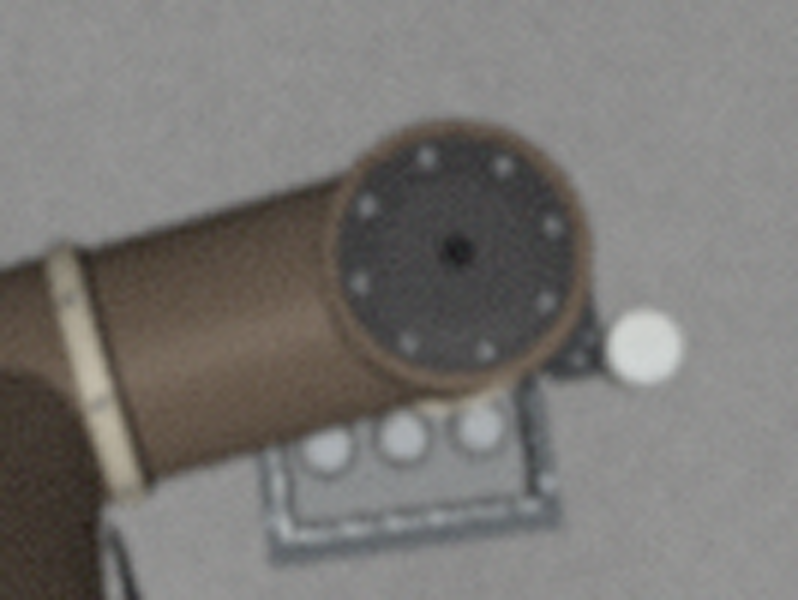

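```bash
python3 -m pendant '[[[-0.15,0,0,0,0,0,0.7],[0,0,0,0,0,0,0.7],[0.5,0,0,0,0,0,0.7],[0.7,0,0,0,0,0,0.7],[0,-1,0,0,0,0,0.7],[0,-3,0,0,0,0,0.7],[0,-4,0,0,0,0,0.7],[3,-2,0,0,0,0,0.7],[4,0,0,0,0,0,0.7],[4,0,0,0,0,0,0.7],[3,0,0,0,0,0,0.7],[0,0,0,0,0,0,0.7]]]'
python3 - <<'E'
from plant import *; from h import *; import pickle
b=snapshot("scene"); crop(b,150,160,100,75,8,"pics/b18.png")
a=snapshot("top"); crop(a,220,175,100,75,8,"pics/a18.png")
pickle.dump((a,b),open("p3.pkl","wb"))
E
```

```text
clock: 21.05
tool_pos: [0.6595, -0.0372, 0.1317]
orientation: [-90.1, -0.1, 7.1]
force: [-0.1, 0.6, 0.4]
opening: 0.061
```

View pics/b18.png

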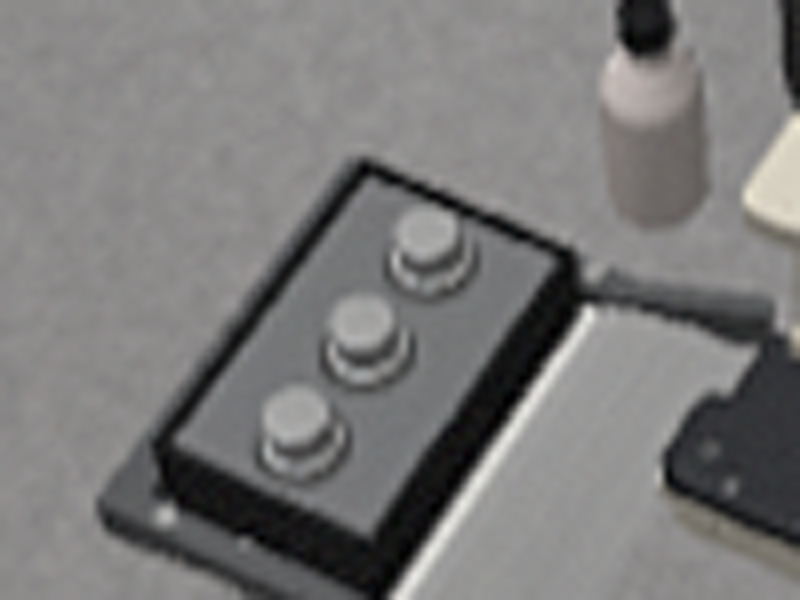

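View pics/a18.png

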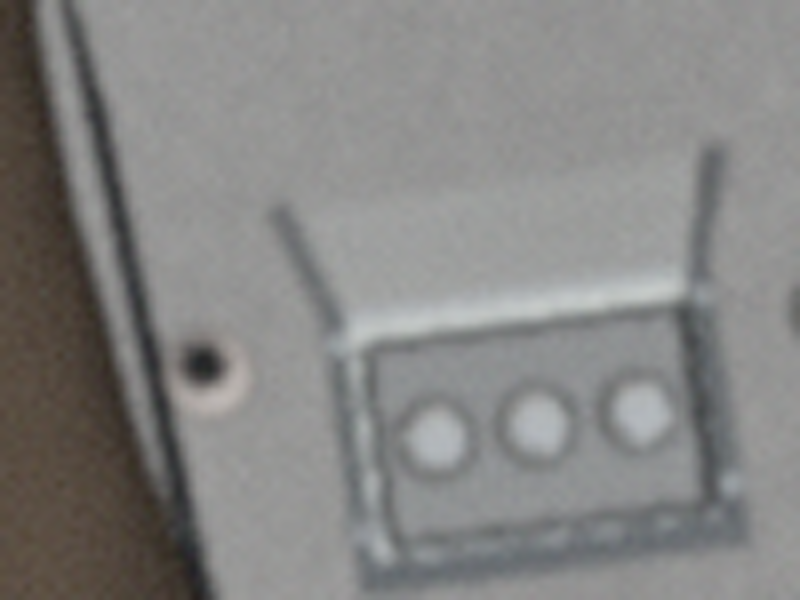

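The tray appears seated behind the lip with all the bushes in their wells. I'll check flatness with a 6-DoF fit and an overlay.

```bash
cat > m3.py <<'E'
from fit import *
a,b=pickle.load(open("p3.pkl","rb")); D=pickle.load(open("r0.pkl","rb"))["dock"]
def mk(c,d): return list(zip([k for k,_ in d],px(c,[v for _,v in d])))
B=(150,160,8)
S=mk(B,[((-42,65,40),(362,160)),((42,65,40),(575,252)),((42,-65,40),(375,540)),((-42,-65,40),(165,440)),((0,40,54),(430,232)),((0,0,54),(364,320)),((0,-40,54),(297,410))])
A=(220,175,8)
T=mk(A,[((0,40,54),(436,438)),((0,0,54),(538,425)),((0,-40,54),(640,410))])
def W(v,L):
    M=R.from_euler('ZYX',[v[3]+D[2],v[4],v[5]]).as_matrix(); L=np.array(L)/1000@M.T+np.array([v[0],v[1],v[2]])
    c,s=np.cos(D[2]),np.sin(D[2]); return np.c_[D[0]+c*v[0]-s*v[1],D[1]+s*v[0]+c*v[1],v[2]]+ (L-np.array([v[0],v[1],v[2]]))
def f(v,free):
    w=np.zeros(6); w[[0,1,3]]=v[:3]; w[2]=.006
    if free: w[2]=v[3]; w[4]=v[4]; w[5]=v[5]
    return np.concatenate([(proj(b,W(w,[l for l,_ in S]))-[u for _,u in S]).ravel(),(proj(a,W(w,[l for l,_ in T]))-[u for _,u in T]).ravel()])
o=least_squares(f,[0,0,0],args=(0,)); print("flat: x,y mm",o.x[:2]*1000,"yaw",np.degrees(o.x[2]),"res",np.round(o.fun.reshape(-1,2),1).tolist(), o.cost)
q=least_squares(f,[0,0,0,.006,0,0],args=(1,)); print("free: xyz",q.x[[0,1,3]]*1000,"yaw,pitch,roll",np.degrees(q.x[[2,4,5]]),q.cost)
w=np.array([o.x[0],o.x[1],.006,o.x[2],0,0])
box=lambda z:W(w,[(-42,-65,z),(42,-65,z),(42,65,z),(-42,65,z)])
crop(b,150,160,100,75,8,"pics/b19.png",[(box(40),(0,255,0)),(box(0),(0,0,255))])
E
python3 m3.py
```

```text
flat: x,y mm [-1.81005227  1.46673674] yaw 0.3052885338497179 res [[0.2, -0.7], [0.5, -0.6], [0.1, 1.1], [-1.7, 0.6], [-0.2, -0.2], [0.1, 0.0], [0.2, 0.4], [-0.4, 0.0], [-0.4, -0.2], [-0.4, -0.1]] 3.1940760642823425
free: xyz [ 6.34575777e-03 -1.11513145e+00  7.27060643e+00] yaw,pitch,roll [ 0.83550398 -1.64210336 -2.61652658] 2.1717013049451763
```

Run:
```python
from plant import *; from h import *
b=snapshot("scene"); cv2.imwrite("pics/b20.png",cv2.resize(b["image"][:,:,::-1],(800,600)))
print(ctrl.get_obs()["force"],ctrl.get_obs()["clock"])
```

```text
[ 0.25315722 -0.03119456 -1.52945384] 21.2
```

View pics/b19.png

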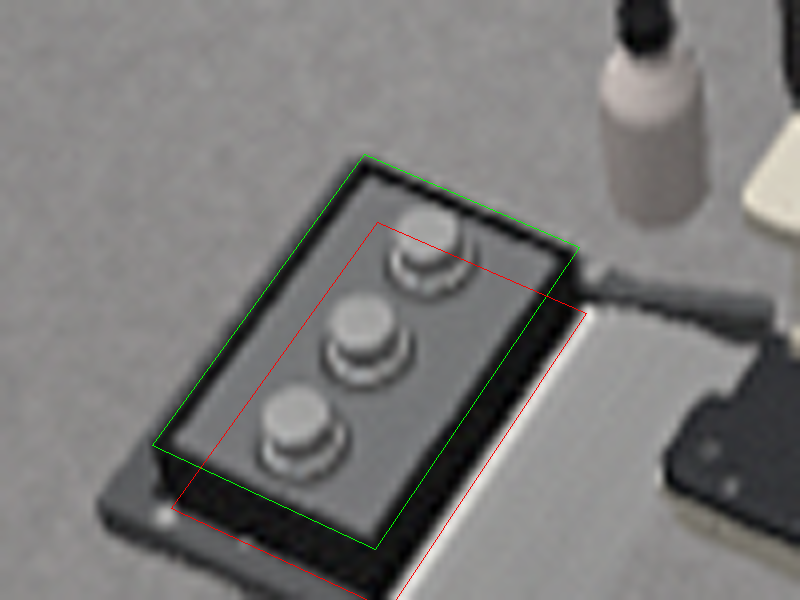

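View pics/b20.png

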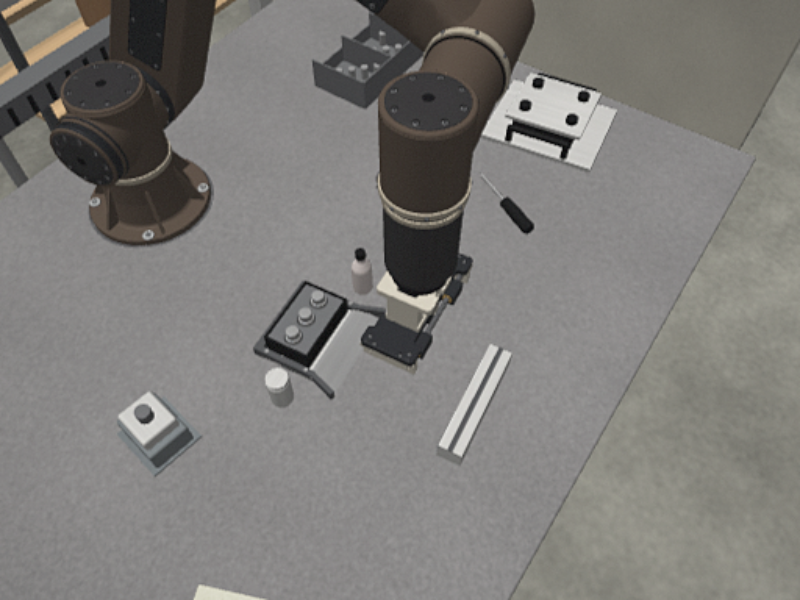

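```bash
python3 -m pendant '[[[1,-3,-3,0,0,0,0.7],[1,-2,-3.5,0,0,0,0.7],[0,-2,-3.5,0,0,0,0.7],[0,-2,-3.5,0,0,0,0.7],[0,0,-3.5,0,0,0,0.7],[0,0,-3.5,0,0,0,0.7],[0,0,-3,0,0,0,0.7],[0,0,-2,0,0,0,0.7],[0,0,0,0,0,0,0.7],[0,0,0,0,0,0,0.7]]]'
python3 - <<'E'
from plant import *; from h import *
b=snapshot("scene"); cv2.imwrite("pics/b21.png",cv2.resize(b["image"][70:310,90:410,::-1],(800,600),interpolation=cv2.INTER_CUBIC))
a=snapshot("top"); cv2.imwrite("pics/a21.png",cv2.resize(a["image"][100:340,90:410,::-1],(800,600),interpolation=cv2.INTER_CUBIC))
print(ctrl.get_obs()["force"],ctrl.get_obs()["clock"])
E
```

```text
clock: 22.03
tool_pos: [0.7039, -0.2882, 0.2206]
orientation: [-90.0, 0.0, 6.9]
force: [-0.8, 0.9, 0.8]
opening: 0.0612
[-0.0688843  -0.06684776  0.00794521] 22.1333
```

View pics/b21.png

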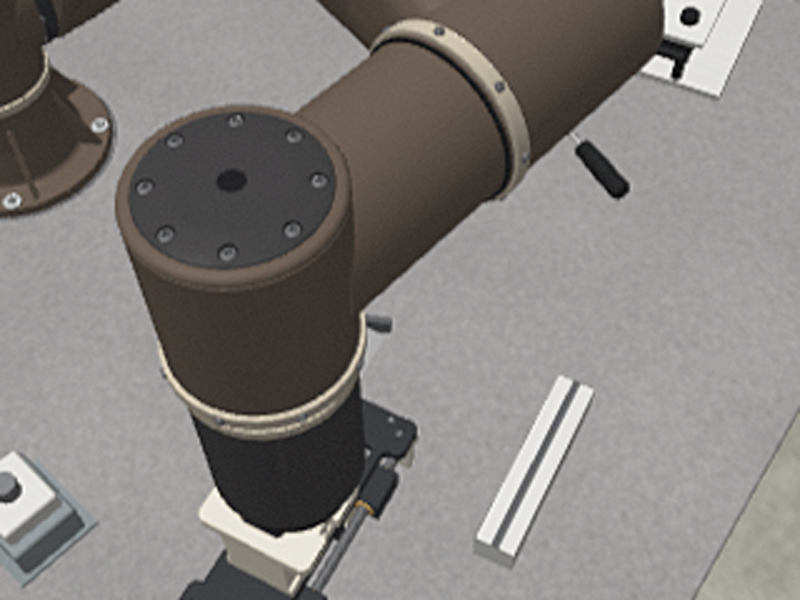

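View pics/a21.png

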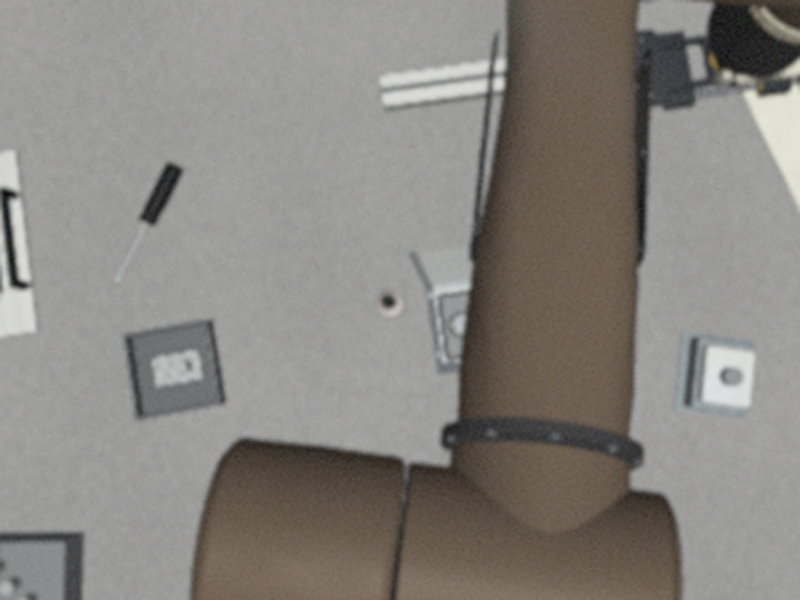

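The gauge is centred and upright in the bin at (178,368). The bottle at (390,302) and the driver haven't moved, and the arm is free of everything. Handing in.

```bash
python3 -c "
from plant import ctrl
print(ctrl.close_job())"
```

```text
the job is handed in; nothing more can be done
None
```

The job is done and handed in at about 22 s of the 72 s allowed.

**Gauge:** I lifted it out of the pocket and lowered it until the force showed contact with the bin floor. Then I let go. It stands upright near the middle of the bin.

**Tray:** It was about 34 mm off the centre line and 6° skewed, so I pushed it square from the +y side with both fingers. I then hooked the far wall and dragged it up the ramp.

**On the ramp:** The force rose to about 38 N in total. Friction was dragging the fingers up with the tray, so I raised the fingers to follow the slope, and the force fell to about 5 N.

**Last checks:**
- **Position:** The fit assuming the tray lies flat puts it at about x −2 mm, y +1.5 mm, yaw 0.3° in the pocket. Its far edge is therefore about 7 mm inside the lip.
- **Flatness:** The free fit gave about 2° of tilt. I put that down to image noise, because the far edge is too far inside the lip to be resting on it.
- **Bushes:** All three are in their wells.
- **Bystanders:** The bottle and screwdriver had not moved in the final pictures. The can had not moved in the last pictures that showed it, just before the arm's final move away.
- **Robot:** The wrist force is about zero and the gripper is open and clear.

In the last pair of pictures the arm hid most of the tray. The tray checks come from the pictures taken just before that move, when the fingers had already let go and moved clear.

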